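# Load the sampler's tube carousel and lock it

### The job

Get the tube sampler ready for its run: take the locking nut off the turntable's spindle, where it is parked, and stand it on the bench, then slip the spacer sleeve down over the spindle. Next load every loose wedge rack onto the turntable, filling anticlockwise (seen from above) from the rack that is already screwed on, each one pushed up flush against the rack before it, side against side with the ends in line and no gap; then put the hold-down plate on over the spindle, boss upward, and last of all the locking nut, knurled flange downward, each all the way home. Leave the other things on the bench where they are.

Things in the scene. Friction and masses are not known exactly. Their poses are not given: they have to be found in the camera images.
- carousel: round aluminium turntable, 260 mm across, on the white sampler housing; does not turn. Its upper face is 60 mm above the bench. Origin on the axis, 10 mm below that face. x points along the middle of the rack screwed on it (like the loose ones, with two steel screw heads), z up. The next racks' middle lines belong at 60, 120 and 180 degrees anticlockwise from x
- spindle_foot (a point): the point on the turntable's axis at its upper face. A plain steel spindle of 15 mm diameter rises from it to 80 mm above, its last 8 mm tapered. Axes as the carousel's. The housing reaches up to 200 mm from this axis, and on its left (+y) side a probe tower, 155 mm high, up to 250 mm
- start_ccw (a point): point on the anticlockwise straight side of the fixed rack, 78 mm from the axis, 20 mm above the turntable; x outward along that side, y anticlockwise away from the fixed rack
- rack1: loose black wedge rack, 0.4 kg: a 60 degree sector from 34 to 122 mm from its tip, block 40 mm high, tube caps along the arc up to 50 mm; grip fin 14 mm thick, 38 mm long along the middle line, 40 to 72 mm up. Origin under the fin's middle, 78 mm from the sector's tip (the axis, when in place). x along the fin to the arc (outward), y anticlockwise, z up. Two or three racks; absent: None
- rack2: loose black wedge rack, 0.4 kg: a 60 degree sector from 34 to 122 mm from its tip, block 40 mm high, tube caps along the arc up to 50 mm; grip fin 14 mm thick, 38 mm long along the middle line, 40 to 72 mm up. Origin under the fin's middle, 78 mm from the sector's tip (the axis, when in place). x along the fin to the arc (outward), y anticlockwise, z up. Two or three racks; absent: None
- rack3: loose black wedge rack, 0.4 kg: a 60 degree sector from 34 to 122 mm from its tip, block 40 mm high, tube caps along the arc up to 50 mm; grip fin 14 mm thick, 38 mm long along the middle line, 40 to 72 mm up. Origin under the fin's middle, 78 mm from the sector's tip (the axis, when in place). x along the fin to the arc (outward), y anticlockwise, z up. Two or three racks; absent: None
- rack1_cw (a point): point on the clockwise straight side of rack1 (its right-hand side seen from its pointed end), 78 mm from the sector's tip, 20 mm up; x along that side towards the curved edge, y square to the side, into the rack
- rack2_cw (a point): point on the clockwise straight side of rack2 (its right-hand side seen from its pointed end), 78 mm from the sector's tip, 20 mm up; x along that side towards the curved edge, y square to the side, into the rack
- rack3_cw (a point): point on the clockwise straight side of rack3 (its right-hand side seen from its pointed end), 78 mm from the sector's tip, 20 mm up; x along that side towards the curved edge, y square to the side, into the rack
- rack1_ccw (a point): point on the anticlockwise straight side of rack1, 78 mm from the sector's tip, 20 mm up; x along that side towards the curved edge, y square to the side, out of the rack. In a flush row it coincides, axes too, with the _cw point of the next rack
- rack2_ccw (a point): point on the anticlockwise straight side of rack2, 78 mm from the sector's tip, 20 mm up; x along that side towards the curved edge, y square to the side, out of the rack. In a flush row it coincides, axes too, with the _cw point of the next rack
- rack3_ccw (a point): point on the anticlockwise straight side of rack3, 78 mm from the sector's tip, 20 mm up; x along that side towards the curved edge, y square to the side, out of the rack. In a flush row it coincides, axes too, with the _cw point of the next rack
- sleeve: spacer sleeve: plain aluminium tube standing upright, 50 mm outside, 19 mm bore, 42 mm high; either end may be down. Origin at its centre, z along the axis. On the turntable it stands 2 mm higher than the rack blocks; racks leave no room for fingers beside it. 0.19 kg
- plate: hold-down plate: steel disc 104 mm across, 6 mm thick, with a boss 40 mm across rising 18 mm more in the middle, lying boss up; 19 mm bore through both. Origin at the centre of the underside, z up. In place it rests on the sleeve and covers the racks' inner ends. 0.19 kg
- nut: push-on locking nut, steel: knurled flange 54 mm across and 12 mm high at the bottom, above it a plain neck 36 mm across up to 32 mm, 19 mm bore right through; no thread, it slides freely on the spindle. It starts parked on the spindle, down on the turntable; at the end it rests on the plate's boss. Origin at the centre of the underside, z up. 0.25 kg
- vial: bystander: amber vial 24 mm across, 40 mm high, among the parts. Origin under its centre
- marker: bystander: black marker pen 120 mm long, lying. Origin under its centre, x along it
- beaker: bystander: glass beaker 72 mm across, 90 mm high. Origin under its centre
- bottle: bystander: amber bottle 66 mm across, 150 mm high. Origin under its centre
- tipbox: bystander: pipette-tip box 122 x 87 x 63 mm. Origin under its centre
- dishes: bystander: two stacked culture dishes 94 mm across, 32 mm high. Origin under their centre
- jar: bystander: white jar 64 mm across, 85 mm high. Origin under its centre
Things that resemble listed ones, but are neither listed nor needed, are in the scene too. What is shaped like the rack2 but green or red is not meant. What is shaped like the nut but orange or yellow is not meant.

How it is judged:
On the way, in this order (a step that is already met when the one before it is completed fails the run):
1. the locking nut is off the spindle, well clear of it (horizontal distance between nut and spindle_foot above 0.1 m), for 0.2 s.
2. the spacer sleeve is down on the turntable, round the spindle (horizontal distance between sleeve and spindle_foot below 0.005 m and angle between sleeve's own z axis and vertical below 0.06 rad and z of sleeve in the frame of spindle_foot between 0.018 and 0.024 m), for 0.2 s.
3. every loose rack stands on the turntable, flush in one row anticlockwise from the fixed rack (all of step 2 and z of rack1 in the frame of spindle_foot between -0.004 and 0.004 m and angle between each of rack1, rack2, rack3's own z axis and vertical below 0.05 rad and ((y of start_ccw in the frame of rack1_cw between -0.003 and 0.003 m and x of start_ccw in the frame of rack1_cw between -0.007 and 0.007 m and angle between the x axis of start_ccw and the x axis of rack1_cw, either way round below 0.045 rad) or (y of rack2_ccw in the frame of rack1_cw between -0.003 and 0.003 m and x of rack2_ccw in the frame of rack1_cw between -0.007 and 0.007 m and angle between the x axis of rack2_ccw and the x axis of rack1_cw, either way round below 0.045 rad) or (y of rack3_ccw in the frame of rack1_cw between -0.003 and 0.003 m and x of rack3_ccw in the frame of rack1_cw between -0.007 and 0.007 m and angle between the x axis of rack3_ccw and the x axis of rack1_cw, either way round below 0.045 rad)) and z of rack2 in the frame of spindle_foot between -0.004 and 0.004 m and ((y of start_ccw in the frame of rack2_cw between -0.003 and 0.003 m and x of start_ccw in the frame of rack2_cw between -0.007 and 0.007 m and angle between the x axis of start_ccw and the x axis of rack2_cw, either way round below 0.045 rad) or (y of rack1_ccw in the frame of rack2_cw between -0.003 and 0.003 m and x of rack1_ccw in the frame of rack2_cw between -0.007 and 0.007 m and angle between the x axis of rack1_ccw and the x axis of rack2_cw, either way round below 0.045 rad) or (y of rack3_ccw in the frame of rack2_cw between -0.003 and 0.003 m and x of rack3_ccw in the frame of rack2_cw between -0.007 and 0.007 m and angle between the x axis of rack3_ccw and the x axis of rack2_cw, either way round below 0.045 rad)) and z of rack3 in the frame of spindle_foot between -0.004 and 0.004 m and ((y of start_ccw in the frame of rack3_cw between -0.003 and 0.003 m and x of start_ccw in the frame of rack3_cw between -0.007 and 0.007 m and angle between the x axis of start_ccw and the x axis of rack3_cw, either way round below 0.045 rad) or (y of rack1_ccw in the frame of rack3_cw between -0.003 and 0.003 m and x of rack1_ccw in the frame of rack3_cw between -0.007 and 0.007 m and angle between the x axis of rack1_ccw and the x axis of rack3_cw, either way round below 0.045 rad) or (y of rack2_ccw in the frame of rack3_cw between -0.003 and 0.003 m and x of rack2_ccw in the frame of rack3_cw between -0.007 and 0.007 m and angle between the x axis of rack2_ccw and the x axis of rack3_cw, either way round below 0.045 rad))), for 0.3 s.
4. the hold-down plate is home on the sleeve (horizontal distance between plate and spindle_foot below 0.005 m and angle between plate's own z axis and vertical below 0.06 rad and z of plate in the frame of spindle_foot between 0.039 and 0.045 m), for 0.2 s.
5. the locking nut is home on the plate's boss (horizontal distance between nut and spindle_foot below 0.005 m and angle between nut's own z axis and vertical below 0.06 rad and z of nut in the frame of spindle_foot between 0.063 and 0.069 m), for 0.2 s.
At the end, for the whole second after the job is handed in: All racks level on the turntable, anticlockwise from the fixed one: side gaps under 3 mm, ends in line within 7 mm, sides parallel within 0.045 rad. Sleeve, plate and nut stacked home: within 5 mm of the axis, 3 mm in height, level. All at rest (all of step 3 and all of step 4 and all of step 5 and linear speed of each of rack1, rack2, rack3, sleeve, plate, nut below 0.02 m/s); the robot touches nothing.
It fails at once if one of the other things on the bench is pushed more than 60 mm from its place (distance of any of vial, marker, beaker, bottle, tipbox, dishes, jar from where it was at the start of the episode above 0.06 m).
Of rack1, rack2, rack3 only 2 to 3 are there at a start; the rules pass over those that are not, and their reading is None.
At some moment in a run one of rack1, rack2, rack3, sleeve, plate, nut may be knocked a few centimetres aside while the robot is not near it.
Once in a run the grip may slacken for a moment while it holds something.
It also fails if it takes over 208 s, if anything falls off the work surface, if the arm or the gripper's body presses on something with over 40 N, if the wrist force passes 120 N, or if a joint passes its speed limit or range.

### The arm

A 6-joint arm with a two-finger parallel gripper is mounted at the origin on the work surface. World frame = base frame: x ahead of the robot, y to its left, z up, the work surface at z = 0. Lengths are in m, angles in rad, forces in N, time in s.
With the tool pointing down it reaches from about 0.4 to 0.825 m from the base axis. Payload 7 kg.
Tool frame: the origin (TCP) lies midway between the tips of the shut fingers; the grasp point (between the pads) lies 19 mm behind it; z points along the fingers, y is the line along which they close (so a half turn about z gives the same grasp; the last joint's range is limited). The gripper opens to 88 mm and grips with 3 to 60 N. Pads are 19 mm wide; open, the fingers measure 130 mm over their backs; the gripper's body (78 mm by 193 mm) begins 47 mm behind the grasp point.
Start: joints at [1.451, 0.359, 0.012, 0, -1.224, -0.288], TCP at [0.268, 0.62, 0.227] pointing down, gripper open.
Joint ranges: [-3.07, 3.07], [-1.43, 2.12], [-1.02, 1.25], [-3.03, 1.67], [-3.05, -0], [-3.03, 3.03]. Speed limits (rad/s): [2.39, 2.39, 3.01, 3.14, 3.14, 3.14].

### API

Orientations are given as [roll, pitch, yaw] about the fixed x, y, z axes, in that order (R = Rz(yaw) Ry(pitch) Rx(roll)).
In Python, from station import arm gives the robot as it stands.
- The arm moves only by the tool servo_tool, never from a script. Its argument "deltas" is a list of rows, each a list of 7 numbers: the closure, from -1 (fully open) to 1 (shut), then the shift along the tool's x, y, z in mm, then the turn, a rotation vector about the tool's x, y, z in degrees. In form: [[gripper, x, y, z, ax, ay, az], ...]. A call has 1 to 20 rows; each row shifts and turns the commanded pose from where the row before left it, along the tool's axes as they then stand; what a row does not reach is not made up. A row lasts 1/12 s, in which the tool goes at most 41.7 mm and 7.16 degrees, less where a joint would pass 70% of its speed; a pose out of reach is approached as far as the arm can. A call is refused whole if a number of a shift passes 41.7 or a number of a turn 7.16, either way. A call with a gripper value outside its range is refused whole. The fingers move at their own pace and stop on an object; "squeeze" is the grip in N (left out, the last holds). Time passes only in rows, so rows that do not move let the fingers close. It gives the time, the measured TCP pose, the force, the opening and the grip force at its end, in the units of the state.
- arm.get_state(): the state, without advancing time (a new reading comes with each control period).
- arm.grab_frame(name): name is "scene" or "top" or "wrist"; returns a dict with "color" (400x640x3 uint8, red, green, blue), "K" (3x3 intrinsics, pixels), "position" and "orientation" of the camera in the world. Camera axes: x right, y down, z forward; pixel columns grow to the right and rows downward; lengths in m; the calibration is good to about 2 mm. A picture is of the moment at which its call begins. There is no depth.
- arm.job_done(): hands the job in; it is judged then, once.
Trained networks look in a picture, given as the dict that the camera call returned (one of the last four; its "shot" number tells which), for a name from the list of things; names that differ only in an ending like _2 or _b are one class to them, and where a whole thing is asked for, a point or a joint stands for the part that bears it (a point fixed in the world has none). Each returns a list of dicts, best first, with "conf" (0 to 1); they miss things now and then, are a little off and sometimes report something else, mostly with a low value. They report only what shows in the picture. A call takes as long as a camera call. They do not tell look-alikes from the thing itself.
- arm.recognise(query, picture): "at" ([x, y, z] in m, in the coordinates of the camera as it stood for that picture, good to about 4 mm: the middle of the surface that is visible of it).
The state is a dict: "t": time; "q": joint angles; "qd": joint speeds; "joint_efforts": joint torques, N m; "eef_pos": TCP position; "ee_rot": TCP orientation; "force": force on the tool from outside, world axes, zero at the start; "moment": the same for the moment, N m; "width": finger opening in m; "gripper_force": force on a finger pad.
Only numpy, scipy, OpenCV 4.12 (cv2) and the standard library are available. Lean on these libraries where they do the work, as an engineer would, in place of code of your own. Each camera call takes 0.05 s, during which the arm holds its last target. There are 200 camera calls.

## Working session

There is one attempt and no reset: what is moved stays moved. The work goes in short steps, Python scripts to look and compute and a tool call to move; the robot and the scene stay as the last step left them, time stands still between calls to the robot, and variables do not carry over. Pictures are saved under pics/ and viewed, at most 16 in all, crops included, and the job is handed in when it is done.

Besides the shell and the picture viewer there is one more tool, called after "Request:" as name([rows], argument=value, ...), one row to a line, values as JSON. servo_tool: Moves the arm, as the interface text tells. Its arguments: {"type":"object","properties":{"deltas":{"type":"array","items":{"type":"array","items":{"type":"number"}}},"squeeze":{"type":"number"}},"required":["deltas"]}

```bash
ls; mkdir -p pics; cat > h.py <<'E'
from station import arm
import numpy as np, cv2
from scipy.spatial.transform import Rotation as R
def RR(o):
    o=np.array(o); return o if o.shape==(3,3) else (R.from_quat(o).as_matrix() if o.size==4 else R.from_euler('xyz',o).as_matrix())
def grab(n,save=None):
    f=arm.grab_frame(n)
    if save: cv2.imwrite(f'pics/{save}.png',f['color'][:,:,::-1])
    return f
def w(f,p): return RR(f['orientation'])@np.array(p)+np.array(f['position'])
def pix(f,P):
    c=RR(f['orientation']).T@(np.array(P)-np.array(f['position'])); u=f['K']@c; return u[:2]/u[2]
def ray(f,uv,z):
    d=RR(f['orientation'])@np.linalg.solve(f['K'],[uv[0],uv[1],1]); p=np.array(f['position']); return p+d*(z-p[2])/d[2]
def rec(f,q,n=6):
    for r in arm.recognise(q,f)[:n]:
        P=w(f,r['at']); print(q,round(r['conf'],2),P.round(3),pix(f,P).round(0))
E
python3 - <<'E'
from h import *
s=arm.get_state();print(s)
for n in('top','scene'):
    f=grab(n,n);print(n,f['position'],f['orientation'],f['K'].tolist() if hasattr(f['K'],'tolist') else f['K'])
    for q in('carousel','rack1','sleeve','plate','nut','vial','marker','beaker','bottle','tipbox','dishes','jar'): rec(f,q)
E
```

```text
pics
{'t': 0.0, 'q': array([ 1.45111799e+00,  3.59408656e-01,  1.10729635e-02, -3.72902144e-04,
       -1.22410659e+00, -2.88098976e-01]), 'qd': array([ 1.44923648e-03,  8.56580997e-04, -5.92852013e-04, -1.44784460e-03,
        5.25378406e-05,  1.92135712e-03]), 'joint_efforts': array([-7.89829355e-04, -5.82722139e+01,  2.93066561e+01,  6.99742377e+00,
        6.92790709e-03, -1.52407133e-04]), 'eef_pos': array([0.26750846, 0.61919616, 0.22561065]), 'ee_rot': array([ 3.13991492e+00, -1.31611117e-04, -4.07904203e-01]), 'force': array([-0.26164159,  0.2030629 , -0.57692138]), 'moment': array([ 0.01542162, -0.05137238,  0.02996406]), 'gripper_force': 0.0, 'width': 0.0876089809509166}
top [ 0.24290632 -0.00414532  1.22591392] [-2.92751146e+00  2.07096512e-03 -1.55397033e+00] [[415.70927182758305, 0.0, 318.1782545119068], [0.0, 415.70927182758305, 199.60786739034612], [0.0, 0.0, 1.0]]
carousel 0.85 [0.543 0.221 0.063] [243. 182.]
rack1 0.95 [ 0.465 -0.063  0.04 ] [340. 212.]
rack1 0.95 [ 0.609 -0.419  0.045] [461. 166.]
rack1 0.88 [ 0.172 -0.288  0.043] [422. 318.]
rack1 0.79 [ 0.598 -0.2
[... 1223 characters left out ...]
49 [ 0.472 -0.349  0.033] [226. 162.]
plate 0.86 [ 0.47  -0.218  0.003] [260. 184.]
plate 0.61 [0.56  0.24  0.062] [373. 258.]
nut 0.55 [0.565 0.237 0.071] [371. 257.]
nut 0.54 [0.518 0.527 0.01 ] [472. 303.]
nut 0.54 [0.325 0.297 0.012] [423. 217.]
vial 0.67 [0.561 0.24  0.059] [373. 258.]
vial 0.42 [ 0.545 -0.138  0.038] [265. 203.]
marker 0.61 [ 0.765 -0.144  0.009] [221. 260.]
beaker 0.97 [ 0.748 -0.325  0.054] [174. 221.]
bottle 0.74 [ 0.792 -0.019  0.089] [247. 274.]
tipbox 0.72 [0.806 0.176 0.06 ] [306. 319.]
tipbox 0.36 [ 0.612 -0.196  0.038] [237. 210.]
tipbox 0.31 [0.395 0.46  0.065] [470. 248.]
dishes 0.93 [ 0.396 -0.473  0.034] [211. 134.]
jar 0.86 [0.398 0.459 0.065] [469. 249.]
```

View pics/top.png

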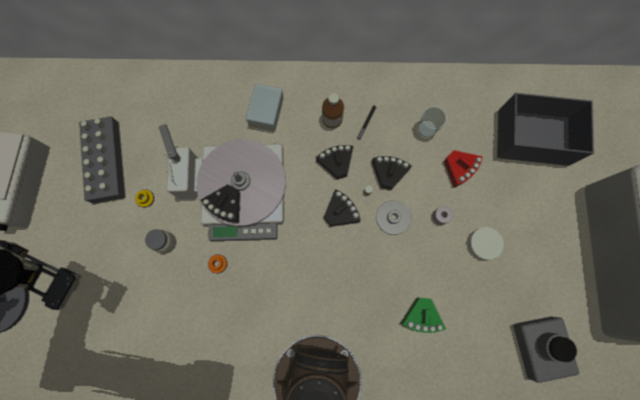

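View pics/scene.png

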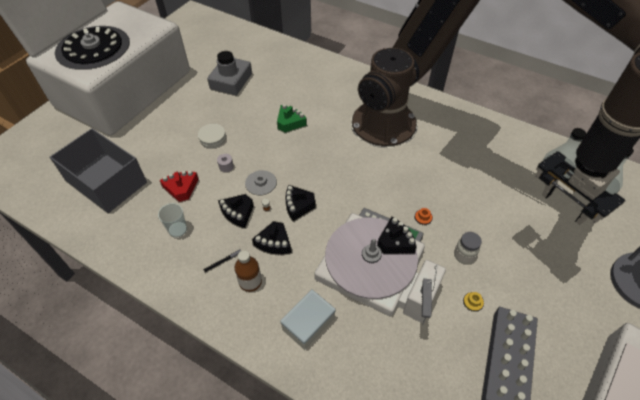

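Both views show three black loose racks, at top pixels (335,160), (390,169) and (341,210). The fixed one is at (222,203), beside the spindle with the steel nut at (240,180). The red rack (463,166), green rack (424,317), yellow ring (145,198) and orange ring (218,264) are look-alikes. Next I'll move over the turntable for a closer look.

```bash
cat >> h.py <<'E'
def plan(x,y,z,yaw=None,s=None):
    """tool-axis shift (mm, before the turn) and turn about tool z (deg)"""
    s=s or arm.get_state(); M=RR(s['ee_rot']); d=M.T@(np.array([x,y,z])-s['eef_pos'])*1000
    a=0 if yaw is None else -np.degrees((yaw-s['ee_rot'][2]+np.pi)%(2*np.pi)-np.pi)
    if yaw is not None: # half-turn symmetric
        a=(a+90)%180-90
    print('shift',d.round(1),'turn',round(a,1),'rows>=',int(np.ceil(max(abs(d).max()/41,abs(a)/7.1))))
E
python3 - <<'E'
from h import *
f=grab('top')
for uv in [(240,180),(240,181)]: print(ray(f,uv,.10))
plan(.545,.222,.36)
E
```

```text
[0.54024215 0.22224121 0.1       ]
[0.53734928 0.22207679 0.1       ]
shift [ 412.2  255.  -133.4] turn 0 rows>= 11
```

Request:
servo_tool([
  [-1, 0, 0, -40, 0, 0, 0],
  [-1, 0, 0, -40, 0, 0, 0],
  [-1, 34, 20, -27, 0, 0, 0],
  [-1, 34, 21, -27, 0, 0, 0],
  [-1, 34, 21, 0, 0, 0, 0],
  [-1, 34, 21, 0, 0, 0, 0],
  [-1, 34, 21, 0, 0, 0, 0],
  [-1, 34, 21, 0, 0, 0, 0],
  [-1, 34, 21, 0, 0, 0, 0],
  [-1, 34, 21, 0, 0, 0, 0],
  [-1, 34, 21, 0, 0, 0, 0],
  [-1, 34, 21, 0, 0, 0, 0],
  [-1, 34, 21, 0, 0, 0, 0],
  [-1, 34, 21, 0, 0, 0, 0],
  [-1, 0, 0, 0, 0, 0, 0],
  [-1, 0, 0, 0, 0, 0, 0],
])

```text
t: 2.68
eef_pos: [0.5376, 0.2339, 0.3533]
ee_rot: [3.141, 0.0, -0.412]
force: [-0.1, 0.8, 0.9]
width: 0.0877
gripper_force: 0.0
```

```bash
python3 - <<'E'
from h import *
s=arm.get_state();print(s['eef_pos'],s['ee_rot'])
f=grab('wrist','w1');print(f['position'],f['orientation'],f['K'][0])
for q in('carousel','rack1','nut'): rec(f,q)
np.savez('w1.npz',**{k:f[k] for k in('color','K','position','orientation')})
E
```

```text
[0.53756333 0.23392144 0.3533322 ] [ 3.14141191e+00  5.62990164e-05 -4.11672323e-01]
[0.60539012 0.20455985 0.51247347] [ 2.86663317e+00 -1.59134566e-03 -1.98164809e+00] [331.17229804   0.         322.48081914]
carousel 0.73 [0.562 0.228 0.061] [319. 145.]
rack1 0.92 [ 0.619 -0.037  0.041] [490.  19.]
rack1 0.86 [ 0.478 -0.047  0.04 ] [525. 120.]
rack1 0.79 [ 0.567 -0.181  0.034] [607.  12.]
rack1 0.31 [0.736 0.195 0.035] [288.   8.]
nut 0.8 [0.555 0.23  0.074] [320. 152.]
nut 0.64 [0.505 0.514 0.014] [172. 245.]
nut 0.62 [0.308 0.3   0.039] [341. 305.]
nut 0.52 [ 0.47  -0.203  0.005] [618.  79.]
```

View pics/w1.png

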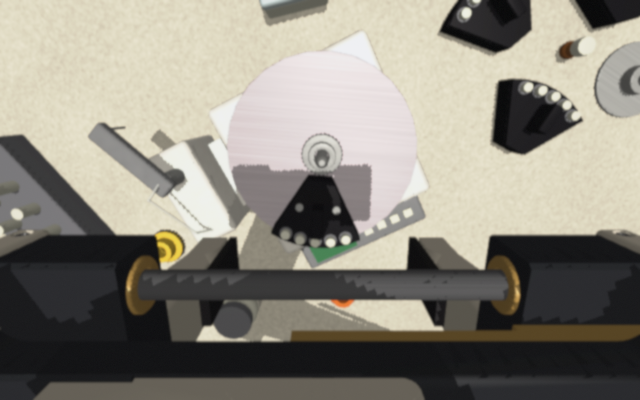

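```bash
cat >> h.py <<'E'
from scipy.optimize import minimize, least_squares
def proj(f,P):
    c=(np.asarray(P)-np.array(f['position']))@RR(f['orientation']); u=c@np.array(f['K']).T; return u[:,:2]/u[:,2:]
def circfit(f,uv,z,r):
    P=np.array([ray(f,p,z)[:2] for p in uv]); 
    g=lambda q:np.hypot(*(P-q[:2]).T)-(r if len(q)==2 else q[2])
    o=least_squares(g,P.mean(0),loss='soft_l1',f_scale=.001); return o.x,np.sqrt((g(o.x)**2).mean())
def rackpts(x,y,yaw,z0):
    t=np.radians(np.linspace(-30,30,13)); o=np.r_[np.c_[.122*np.cos(t),.122*np.sin(t)],np.c_[.034*np.cos(t),.034*np.sin(t)]]-[.078,0]
    fn=np.array([[a,b] for a in(-.019,.019) for b in(-.007,.007)])
    c,s=np.cos(yaw),np.sin(yaw); M=np.array([[c,s],[-s,c]])
    mk=lambda q,zs:np.vstack([np.c_[q@M+[x,y],np.full(len(q),z0+z)] for z in zs])
    return mk(o,(0,.04)),mk(fn,(.04,.072))
def rackmask(f,q,z0,S,off,shape):
    m=np.zeros(shape,np.uint8)
    for P in rackpts(*q,z0):
        h=cv2.convexHull(((proj(f,P)-off+.5)*S).astype(np.float32)); cv2.fillConvexPoly(m,np.round(h*16).astype(np.int32),255,shift=4)
    return m
def fitrack(f,q0,z0=0.,lock=None,S=4,thr=60,save=None):
    """silhouette fit of x,y,yaw; lock=(axis x,y): only the angle about it"""
    full=lambda q:(lock[0]+.078*np.cos(q[0]),lock[1]+.078*np.sin(q[0]),q[0]) if lock is not None else q
    P=np.vstack(rackpts(*full(q0),z0)); u=proj(f,P); a=np.clip(u.min(0)-14,0,[640,400]).astype(int); b=np.clip(u.max(0)+14,0,[640,400]).astype(int)
    C=cv2.resize(f['color'][a[1]:b[1],a[0]:b[0]],None,fx=S,fy=S,interpolation=cv2.INTER_CUBIC).astype(int)
    dark=C.max(2)<thr; n,l,st,_=cv2.connectedComponentsWithStats(dark.astype(np.uint8))
    core=rackmask(f,full(q0),z0,S,a,dark.shape)>0; k=max(range(1,n),key=lambda i:(core&(l==i)).sum())
    h=cv2.convexHull(np.argwhere(l==k)[:,::-1].astype(np.int32)) # caps sit inside the hull
    D=np.zeros(dark.shape,np.uint8); cv2.fillConvexPoly(D,h,255); D=D>0
    def cost(q):
        m=rackmask(f,full(q),z0,S,a,dark.shape); g=np.argwhere(m)[:,::-1]
        hh=np.zeros_like(m); cv2.fillConvexPoly(hh,cv2.convexHull(g.astype(np.int32)),255); m=hh>0
        return 1-(m&D).sum()/(m|D).sum()
    q=np.array(q0,float); sim=np.vstack([q]+[q+d for d in np.diag([.01,.01,.15] if lock is None else [.15])])
    o=minimize(cost,q,method='Nelder-Mead',options=dict(initial_simplex=sim,xatol=2e-4,fatol=1e-4,maxiter=200))
    if save:
        V=C.astype(np.uint8)[:,:,::-1].copy(); cs,_=cv2.findContours(rackmask(f,full(o.x),z0,S,a,dark.shape),0,2); cv2.drawContours(V,cs,-1,(0,255,0),1); cv2.imwrite(f'pics/{save}.png',V)
    print('rack',np.round(full(o.x),4),'deg',np.degrees(o.x[-1]).round(1),'1-IoU',round(o.fun,3)); return full(o.x)
E
python3 - <<'E'
from h import *
f=dict(np.load('w1.npz')); c=f['color'].astype(int)
# turntable edge: radial search from px (322,150), upper half
uv=[]
for a in np.radians(np.arange(185,356,3)):
    r=np.arange(80,112,.25); p=np.c_[322+r*np.cos(a),145+r*np.sin(a)].astype(np.float32)
    v=cv2.remap(f['color'].astype(np.float32),p[:,0],p[:,1],1).reshape(-1,3); g=v[:,0]-v[:,1]  # pinkish: R-G; bench: R-B
    k=v[:,2]-v[:,1]; j=np.argmax(np.abs(np.convolve(k,[1]*6+[-1]*6,'same'))[8:-8])+8; uv.append(p[j])
x,e=circfit(f,uv,.06,.13);print('turntable',x,e)
g=cv2.resize(f['color'][115:190,280:365],None,fx=8,fy=8,interpolation=2); cv2.imwrite('pics/c1.png',g[:,:,::-1])
for d in (120,142,160): 
  fitrack(f,[np.radians(d)],.06,lock=x,save='c2')
for z in (.06,.092,.14): print(z,pix(f,[x[0],x[1],z]))
E
```

```text
turntable [0.55066464 0.22993947] 0.006833768961597807
rack [0.4811 0.2652 2.6732] deg 153.2 1-IoU 0.061
rack [0.4812 0.2654 2.6701] deg 153.0 1-IoU 0.074
rack [0.4822 0.2674 2.6412] deg 151.3 1-IoU 0.079
0.06 [320.91912265 153.31592689]
0.092 [320.84494455 156.67523243]
0.14 [320.71082317 162.74919173]
```

View pics/c1.png

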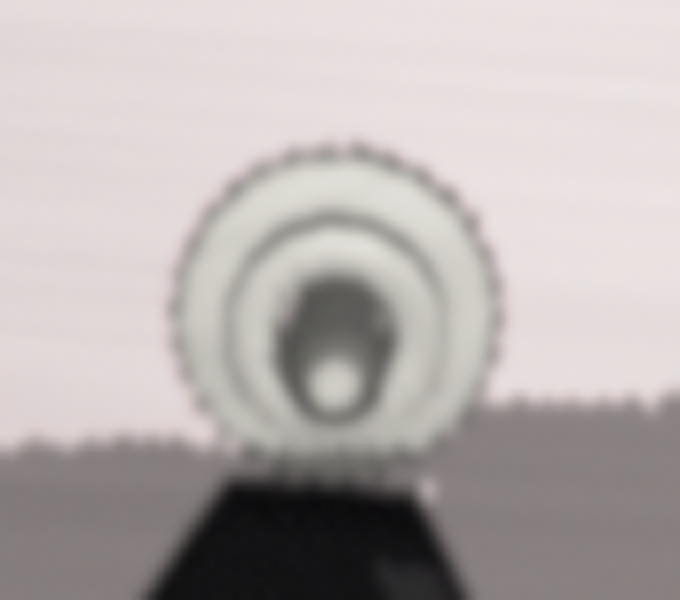

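View pics/c2.png

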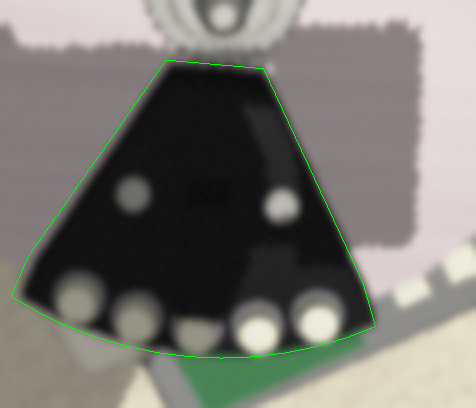

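The crop shows the steel nut on the spindle, with the spindle tip at about wrist pixel (321.4,162.4). The silhouette overlay of the fixed rack is nearly right.

```bash
python3 - <<'E'
from h import *
f=dict(np.load('w1.npz'))
a=ray(f,(321.4,162.4),.14);print('tip',a)
b=ray(f,(280-.44+335/8,115-.44+(213+430)/2/8),.092);print('neck',b)
for thr in (50,60,75):
  q=fitrack(f,[.4815,.265,2.66],.06,thr=thr)
  fitrack(f,[2.62],.06,lock=a[:2],thr=thr)
  print('tip of sector',q[0]-.078*np.cos(q[2]),q[1]-.078*np.sin(q[2]))
plan(a[0],a[1],.3,np.radians(-30))
E
```

```text
tip [0.55071733 0.22906525 0.14      ]
neck [0.55261052 0.22827118 0.092     ]
rack [0.4813 0.2654 2.6028] deg 149.1 1-IoU 0.109
rack [0.4823 0.2664 2.6418] deg 151.4 1-IoU 0.11
tip of sector 0.5482521851035145 0.22540589450205098
rack [0.4821 0.2672 2.6643] deg 152.7 1-IoU 0.078
rack [0.4823 0.2664 2.6418] deg 151.4 1-IoU 0.079
tip of sector 0.5513967720618715 0.23138605166993192
rack [0.4821 0.2672 2.6641] deg 152.6 1-IoU 0.058
rack [0.4823 0.2664 2.6418] deg 151.4 1-IoU 0.058
tip of sector 0.5513927517296412 0.23137022428776727
shift [16.5  1.4 53.5] turn 6.7 rows>= 2
```

Request:
servo_tool([
  [-1, 16.7, 1.4, 30, 0, 0, 4.4],
  [-1, 0, 0, 35, 0, 0, 0],
  [-1, 0, 0, 35, 0, 0, 0],
  [-1, 0, 0, 35, 0, 0, 0],
  [-1, 0, 0, 35, 0, 0, 0],
  [-1, 0, 0, 30, 0, 0, 0],
  [-1, 0, 0, 15, 0, 0, 0],
  [-1, 0, 0, 0, 0, 0, 0],
  [-1, 0, 0, 0, 0, 0, 0],
], squeeze=25)

```text
t: 3.63
eef_pos: [0.5509, 0.2289, 0.1383]
ee_rot: [3.14, 0.0, -0.483]
force: [0.5, 0.3, 0.4]
width: 0.0877
gripper_force: 0.0
```

```bash
python3 - <<'E'
from h import *
plan(.551,.2293,.077,np.radians(-28))
E
```

```text
shift [-0.1 -0.5 61.3] turn 0.4 rows>= 2
```

Request:
servo_tool([
  [-1, 0, -0.5, 30, 0, 0, 0],
  [-1, 0, 0, 25, 0, 0, 0],
  [-1, 0, 0, 6, 0, 0, 0],
  [-1, 0, 0, 0, 0, 0, 0],
  [0.7, 0, 0, 0, 0, 0, 0],
  [0.7, 0, 0, 0, 0, 0, 0],
  [0.7, 0, 0, 0, 0, 0, 0],
  [0.7, 0, 0, 0, 0, 0, 0],
  [0.7, 0, 0, 0, 0, 0, 0],
  [0.7, 0, 0, 0, 0, 0, 0],
], squeeze=25)

```text
t: 4.47
eef_pos: [0.5518, 0.2286, 0.078]
ee_rot: [-3.141, -0.0, -0.485]
force: [-0.1, -0.1, -0.5]
width: 0.0529
gripper_force: 0.0
```

Request:
servo_tool([
  [0.9, 0, 0, 0, 0, 0, 0],
  [0.9, 0, 0, 0, 0, 0, 0],
  [0.9, 0, 0, 0, 0, 0, 0],
  [0.9, 0, 0, 0, 0, 0, 0],
  [0.9, 0, 0, 0, 0, 0, 0],
  [0.9, 0, 0, 0, 0, 0, 0],
], squeeze=30)

```text
t: 4.97
eef_pos: [0.5517, 0.2285, 0.0775]
ee_rot: [-3.142, -0.0, -0.485]
force: [0.1, 0.4, 0.8]
width: 0.0352
gripper_force: 30.0
```

Request:
servo_tool([
  [0.9, 0, 0, -15, 0, 0, 0],
  [0.9, 0, 0, -35, 0, 0, 0],
  [0.9, 0, 0, -35, 0, 0, 0],
  [0.9, 0, 0, -35, 0, 0, 0],
  [0.9, 0, 0, -30, 0, 0, 0],
  [0.9, 5.1, 30, 0, 0, 0, 0],
  [0.9, 5.1, 40, 0, 0, 0, 0],
  [0.9, 5.1, 40, 0, 0, 0, 0],
  [0.9, 5.1, 40, 0, 0, 0, 0],
  [0.9, 5.1, 40, 0, 0, 0, 0],
  [0.9, 5.1, 40, 0, 0, 0, 0],
  [0.9, 5.1, 40, 0, 0, 0, 0],
  [0.9, 5.1, 40, 0, 0, 0, 0],
  [0.9, 5.1, 40, 0, 0, 0, 0],
  [0.9, 5.1, 40, 0, 0, 0, 0],
  [0.9, 5.1, 40, 0, 0, 0, 0],
  [0.9, 5.1, 40, 0, 0, 0, 0],
  [0.9, 5.1, 40, 0, 0, 0, 0],
  [0.9, 5.1, 38, 0, 0, 0, 0],
  [0.9, 0, 0, 0, 0, 0, 0],
])

```text
t: 6.63
eef_pos: [0.3565, -0.2941, 0.2269]
ee_rot: [3.141, 0.002, -0.49]
force: [0.4, 1.2, -1.9]
width: 0.0353
gripper_force: 30.0
```

```bash
python3 - <<'E'
from h import *
plan(.36,-.29,.019)
f=grab('wrist','w2'); 
np.savez('w2.npz',**{k:f[k] for k in('color','K','position','orientation')})
for q in ('sleeve','plate','rack1','vial','dishes'): rec(f,q)
E
```

```text
shift [  1.5  -5.5 207.9] turn 0 rows>= 6
sleeve 0.87 [ 0.466 -0.361  0.044] [330.  48.]
rack1 0.85 [ 0.177 -0.256  0.04 ] [364. 322.]
rack1 0.78 [ 0.472 -0.073  0.038] [ 89. 181.]
rack1 0.65 [ 0.602 -0.085  0.024] [25. 61.]
rack1 0.57 [ 0.576 -0.21   0.043] [131.  17.]
rack1 0.5 [ 0.462 -0.224  0.007] [221. 120.]
vial 0.56 [ 0.537 -0.147  0.038] [106.  90.]
dishes 0.56 [ 0.394 -0.478  0.032] [468.  59.]
dishes 0.52 [ 0.472 -0.072  0.04 ] [ 87. 181.]
dishes 0.44 [ 0.465 -0.228  0.004] [224. 115.]
```

View pics/w2.png

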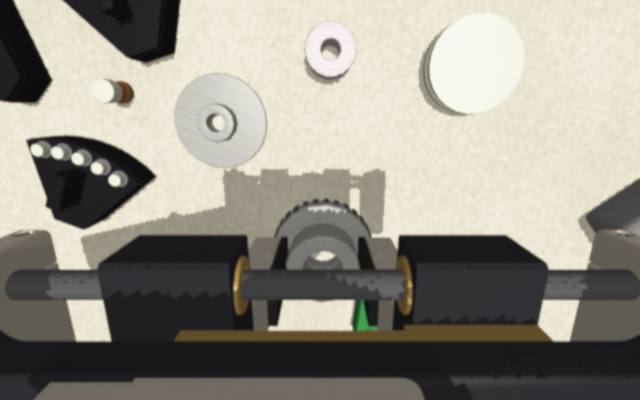

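The wrist view shows the nut upright in the grip, the sleeve at (330,50), the plate at (220,120), the vial at (110,92) and the rack at (88,180). I'll set the nut down here.

Request:
servo_tool([
  [0.9, 0, 0, 40, 0, 0, 0],
  [0.9, 0, 0, 40, 0, 0, 0],
  [0.9, 0, 0, 40, 0, 0, 0],
  [0.9, 0, 0, 40, 0, 0, 0],
  [0.9, 0, 0, 30, 0, 0, 0],
  [0.9, 0, 0, 12, 0, 0, 0],
  [0.9, 0, 0, 4, 0, 0, 0],
  [0.9, 0, 0, 2, 0, 0, 0],
  [0.9, 0, 0, 0, 0, 0, 0],
])

```text
t: 7.68
eef_pos: [0.3606, -0.2893, 0.02]
ee_rot: [-3.142, -0.001, -0.483]
force: [0.2, -0.7, -1.2]
width: 0.0354
gripper_force: 30.0
```

Request:
servo_tool([
  [0.9, 0, 0, 2.0, 0, 0, 0],
  [0.9, 0, 0, 0, 0, 0, 0],
  [-1, 0, 0, 0, 0, 0, 0],
  [-1, 0, 0, 0, 0, 0, 0],
  [-1, 0, 0, 0, 0, 0, 0],
  [-1, 0, 0, 0, 0, 0, 0],
  [-1, 0, 0, 0, 0, 0, 0],
  [-1, 0, 0, -30, 0, 0, 0],
  [-1, 0, 0, -40, 0, 0, 0],
  [-1, 0, 0, -40, 0, 0, 0],
  [-1, 0, 0, -40, 0, 0, 0],
  [-1, 0, 0, -40, 0, 0, 0],
  [-1, 0, 0, 0, 0, 0, 0],
])

```text
t: 8.77
eef_pos: [0.3631, -0.2917, 0.2156]
ee_rot: [-3.141, -0.013, -0.483]
force: [2.3, -0.3, 0.5]
width: 0.0875
gripper_force: 0.0
```

```bash
python3 - <<'E'
from h import *
s=arm.get_state();print(s['eef_pos'],s['width'])
f=grab('wrist','w3'); 
for q in ('sleeve','nut'): rec(f,q)
# sleeve top outer circle via brightness: Hough-like crop
g=cv2.cvtColor(f['color'],cv2.COLOR_RGB2GRAY)
r=arm.recognise('sleeve',f)[0]; P=w(f,r['at']); u=pix(f,P).astype(int); print(u)
cv2.imwrite('pics/c3.png',cv2.resize(f['color'][max(0,u[1]-40):u[1]+40,u[0]-50:u[0]+50],None,fx=7,fy=7,interpolation=2)[:,:,::-1])
np.savez('w3.npz',**{k:f[k] for k in('color','K','position','orientation')})
E
```

```text
[ 0.36306293 -0.29171094  0.21564195] 0.08750741370938568
sleeve 0.75 [ 0.466 -0.361  0.041] [337.  55.]
sleeve 0.37 [ 0.575 -0.21   0.043] [135.  24.]
nut 0.7 [ 0.36  -0.287  0.014] [320. 183.]
[336  54]
```

View pics/c3.png

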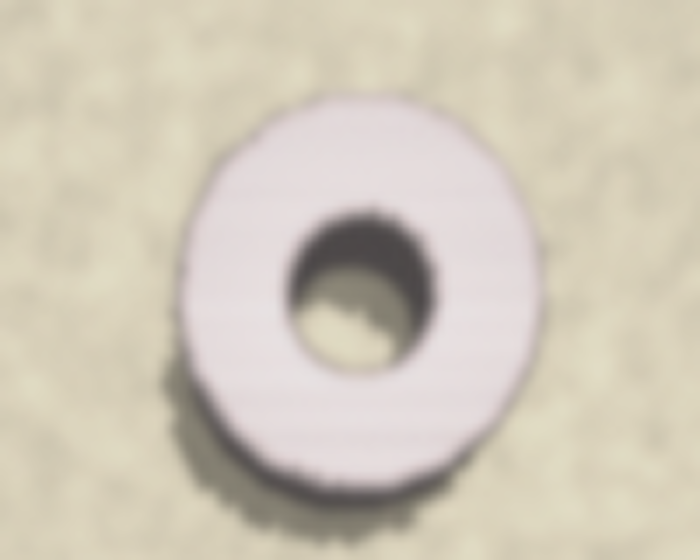

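```bash
python3 - <<'E'
from h import *
f=dict(np.load('w3.npz')); a=ray(f,(337.3,55.4),.042); print(a)
plan(a[0],a[1],.1,-.483); plan(a[0],a[1],.02)
E
```

```text
[ 0.46539329 -0.36119014  0.042     ]
shift [127.8  13.9 106.7] turn -0.1 rows>= 4
shift [127.9  13.9 186.7] turn 0 rows>= 5
```

Request:
servo_tool([
  [-1, 35, 4, 0, 0, 0, 0],
  [-1, 35, 4, 0, 0, 0, 0],
  [-1, 35, 4, 0, 0, 0, 0],
  [-1, 18, 2, 20, 0, 0, 0],
  [-1, 0, 0, 40, 0, 0, 0],
  [-1, 0, 0, 40, 0, 0, 0],
  [-1, 0, 0, 35, 0, 0, 0],
  [-1, 0, 0, 0, 0, 0, 0],
  [-1, 0, 0, 0, 0, 0, 0],
])

```text
t: 9.72
eef_pos: [0.4598, -0.3588, 0.0699]
ee_rot: [3.14, 0.007, -0.485]
force: [-0.1, -0.4, 0.7]
width: 0.0875
gripper_force: 0.0
```

```bash
python3 - <<'E'
from h import *
plan(.4654,-.3612,.02)
print(arm.get_state()['eef_pos'],arm.get_state()['ee_rot'])
E
```

```text
shift [ 6.5 -0.6 49.8] turn 0 rows>= 2
[ 0.45976608 -0.35880169  0.06985189] [ 3.14028171  0.00702928 -0.48450805]
```

Request:
servo_tool([
  [-1, 6.3, -0.6, 20, 0, 0, 0],
  [-1, 0, 0, 25, 0, 0, 0],
  [-1, 0, 0, 5, 0, 0, 0],
  [-1, 0, 0, 0, 0, 0, 0],
  [0.7, 0, 0, 0, 0, 0, 0],
  [0.7, 0, 0, 0, 0, 0, 0],
  [0.7, 0, 0, 0, 0, 0, 0],
  [0.7, 0, 0, 0, 0, 0, 0],
  [0.7, 0, 0, 0, 0, 0, 0],
  [0.7, 0, 0, 0, 0, 0, 0],
  [0.7, 0, 0, 0, 0, 0, 0],
  [0.7, 0, 0, 0, 0, 0, 0],
], squeeze=30)

```text
t: 10.72
eef_pos: [0.4678, -0.3619, 0.0228]
ee_rot: [3.141, -0.0, -0.484]
force: [-1.3, -0.3, 4.1]
width: 0.0484
gripper_force: 30.0
```

Request:
servo_tool([
  [0.9, 0, 0, -20, 0, 0, 0],
  [0.9, 0, 0, -40, 0, 0, 0],
  [0.9, 0, 0, -40, 0, 0, 0],
  [0.9, 0, 0, -40, 0, 0, 0],
  [0.9, 0, 0, -40, 0, 0, 0],
  [0.9, -13.3, -37.5, -20, 0, 0, 0],
  [0.9, -13.3, -37.5, -10, 0, 0, 0],
  [0.9, -13.3, -37.5, 0, 0, 0, 0],
  [0.9, -13.3, -37.5, 0, 0, 0, 0],
  [0.9, -13.3, -37.5, 0, 0, 0, 0],
  [0.9, -13.3, -37.5, 0, 0, 0, 0],
  [0.9, -13.3, -37.5, 0, 0, 0, 0],
  [0.9, -13.3, -37.5, 0, 0, 0, 0],
  [0.9, -13.3, -37.5, 0, 0, 0, 0],
  [0.9, -13.3, -37.5, 0, 0, 0, 0],
  [0.9, -13.3, -37.5, 0, 0, 0, 0],
  [0.9, -13.3, -37.5, 0, 0, 0, 0],
  [0.9, -13.3, -37.5, 0, 0, 0, 0],
  [0.9, -13.3, -37.5, 0, 0, 0, 0],
  [0.9, -13.3, -37.5, 0, 0, 0, 0],
])

```text
t: 12.38
eef_pos: [0.5522, 0.2283, 0.2306]
ee_rot: [3.141, 0.001, -0.484]
force: [0.9, -0.2, -1.5]
width: 0.0489
gripper_force: 30.0
```

Request:
servo_tool([
  [0.9, 0, 0, 0, 0, 0, 0],
  [0.9, 0, 0, 0, 0, 0, 0],
])

```text
t: 12.55
eef_pos: [0.5523, 0.2283, 0.2297]
ee_rot: [3.14, 0.001, -0.482]
force: [-0.9, -1.0, -3.0]
width: 0.0486
gripper_force: 30.0
```

```bash
python3 - <<'E'
from h import *
s=arm.get_state();print(s['eef_pos'],s['ee_rot'],s['width'])
plan(.5534,.2286,.08,-.484)
f=grab('wrist','w4');np.savez('w4.npz',**{k:f[k] for k in('color','K','position','orientation')})
for z in(.06,.14):print(pix(f,[.551,.2293,z]))
E
```

```text
[0.55225966 0.22831737 0.22967209] [ 3.13964665e+00  1.27536376e-03 -4.81903348e-01] 0.04858843310242978
shift [  1.1  -1.1 149.7] turn 0.1 rows>= 4
[321.58583526 184.26610557]
[321.66875362 207.15211436]
```

View pics/w4.png

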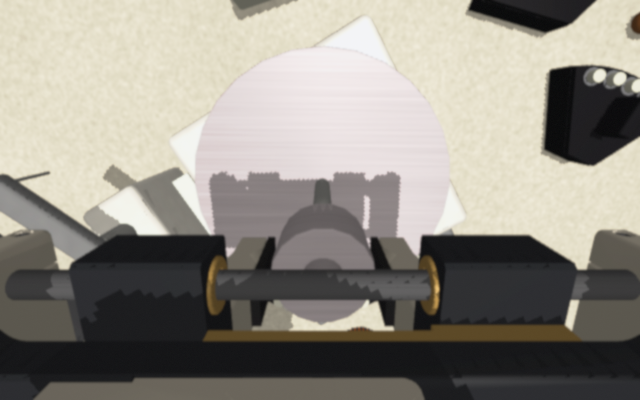

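```bash
python3 - <<'E'
from h import *
f=dict(np.load('w4.npz')); T=np.array([.55226,.22832]); tx=np.array([np.cos(-.482),np.sin(-.482)])
t=np.linspace(0,6.28,100)
for o in(-.004,-.0024,0,.002):
  c=T+o*tx; 
  for z in(.207,.249):
    p=proj(f,np.c_[c[0]+.025*np.cos(t),c[1]+.025*np.sin(t),0*t+z]); print(o,z,p.min(0).round(1),p.max(0).round(1))
cv2.imwrite('pics/c4.png',cv2.resize(f['color'][170:330,240:400],None,fx=3.7,fy=3.7,interpolation=2)[:,:,::-1])
E
```

```text
-0.004 0.207 [280.  203.5] [364.5 281.8]
-0.004 0.249 [269.3 229.7] [375.7 325.3]
-0.0024 0.207 [279.9 200.8] [364.6 279.5]
-0.0024 0.249 [269.1 226.3] [375.8 322.5]
0 0.207 [279.8 196.7] [364.7 275.9]
0 0.249 [268.9 221.3] [376.1 318.2]
0.002 0.207 [279.7 193.3] [364.8 273. ]
0.002 0.249 [268.7 217. ] [376.3 314.6]
```

View pics/c4.png

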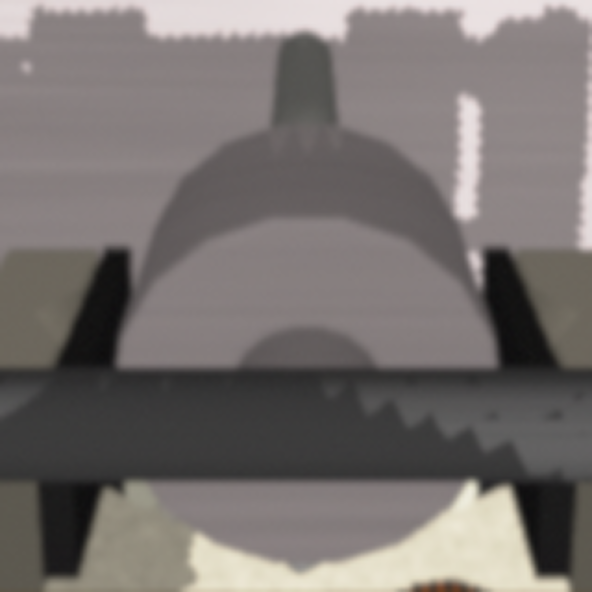

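Request:
servo_tool([
  [0.9, 1.8, -0.3, 20, 0, 0, 0],
  [0.9, 0, 0, 20, 0, 0, 0],
  [0.9, 0, 0, 15, 0, 0, 0],
  [0.9, 0, 0, 5, 0, 0, 0],
  [0.9, 0, 0, 0, 0, 0, 0],
  [0.9, 0, 0, 0, 0, 0, 0],
])

```text
t: 13.1
eef_pos: [0.5549, 0.2251, 0.1718]
ee_rot: [-3.142, -0.0, -0.485]
force: [0.0, -0.3, -1.9]
width: 0.0487
gripper_force: 30.0
```

```bash
python3 - <<'E'
from h import *
s=arm.get_state();print(s['eef_pos'],s['ee_rot'])
plan(.554,.2277,.084,-.484)
E
```

```text
[0.5548599  0.22507872 0.17176075] [-3.14153783e+00 -4.08693603e-04 -4.85294802e-01]
shift [-2.  -1.9 87.8] turn -0.1 rows>= 3
```

Request:
servo_tool([
  [0.9, -2, -1.9, 0, 0, 0, 0],
  [0.9, 0, 0, 6, 0, 0, 0],
  [0.9, 0, 0, 6, 0, 0, 0],
  [0.9, 0, 0, 6, 0, 0, 0],
  [0.9, 0, 0, 6, 0, 0, 0],
  [0.9, 0, 0, 6, 0, 0, 0],
  [0.9, 0, 0, 0, 0, 0, 0],
])

```text
t: 13.68
eef_pos: [0.5528, 0.2279, 0.1393]
ee_rot: [3.139, 0.001, -0.485]
force: [-0.6, -0.8, -1.8]
width: 0.0487
gripper_force: 30.0
```

Request:
servo_tool([
  [0.9, 1, 0, 12, 0, 0, 0],
  [0.9, 0, 0, 15, 0, 0, 0],
  [0.9, 0, 0, 15, 0, 0, 0],
  [0.9, 0, 0, 10, 0, 0, 0],
  [0.9, 0, 0, 3, 0, 0, 0],
  [0.9, 0, 0, 0, 0, 0, 0],
])

```text
t: 14.18
eef_pos: [0.5542, 0.2276, 0.0853]
ee_rot: [3.14, 0.001, -0.485]
force: [-0.5, 0.4, -2.1]
width: 0.0485
gripper_force: 30.0
```

Request:
servo_tool([
  [0.9, 0, 0, 3, 0, 0, 0],
  [0.9, 0, 0, 0, 0, 0, 0],
  [0.9, 0, 0, 0, 0, 0, 0],
])

```text
t: 14.43
eef_pos: [0.5549, 0.2282, 0.0838]
ee_rot: [-3.141, -0.001, -0.484]
force: [-0.6, 0.0, -2.0]
width: 0.0485
gripper_force: 30.0
```

Request:
servo_tool([
  [-1, 0, 0, 0, 0, 0, 0],
  [-1, 0, 0, 0, 0, 0, 0],
  [-1, 0, 0, 0, 0, 0, 0],
  [-1, 0, 0, 0, 0, 0, 0],
  [-1, 0, 0, -20, 0, 0, 0],
  [-1, 0, 0, -40, 0, 0, 0],
  [-1, 0, 0, -40, 0, 0, 0],
  [-1, 0, 0, -40, 0, 0, 0],
  [-1, 8, 27, -40, 0, 0, 0],
  [-1, 8, 27, -30, 0, 0, 0],
  [-1, 8, 27, -30, 0, 0, 0],
  [-1, 8, 27, -30, 0, 0, 0],
  [-1, 8, 27, -30, 0, 0, 0],
  [-1, 8, 27, 0, 0, 0, 0],
  [-1, 8, 27, 0, 0, 0, 0],
  [-1, 8, 27, 0, 0, 0, 0],
  [-1, 8, 27, 0, 0, 0, 0],
  [-1, 8, 27, 0, 0, 0, 0],
  [-1, 0, 0, 0, 0, 0, 0],
  [-1, 0, 0, 0, 0, 0, 0],
])

```text
t: 16.1
eef_pos: [0.5, -0.0454, 0.3777]
ee_rot: [-3.141, -0.001, -0.487]
force: [0.2, 0.9, -0.1]
width: 0.088
gripper_force: 0.0
```

```bash
python3 - <<'E'
from h import *
f=grab('wrist','w5');np.savez('w5.npz',**{k:f[k] for k in('color','K','position','orientation')})
s=arm.get_state();print(s['eef_pos'],s['ee_rot'])
for q in('rack1','sleeve','vial'): rec(f,q)
E
```

```text
[ 0.50023713 -0.0446107   0.37751705] [-3.14098224e+00 -4.87343393e-04 -4.86003719e-01]
rack1 0.83 [ 0.633 -0.056  0.042] [284.  71.]
rack1 0.72 [ 0.475 -0.062  0.037] [340. 167.]
rack1 0.67 [ 0.606 -0.206  0.041] [390.  35.]
rack1 0.6 [ 0.225 -0.303  0.02 ] [536. 231.]
sleeve 0.58 [0.558 0.212 0.098] [139. 214.]
sleeve 0.28 [0.591 0.202 0.06 ] [145. 184.]
vial 0.67 [ 0.541 -0.14   0.042] [367. 103.]
```

View pics/w5.png

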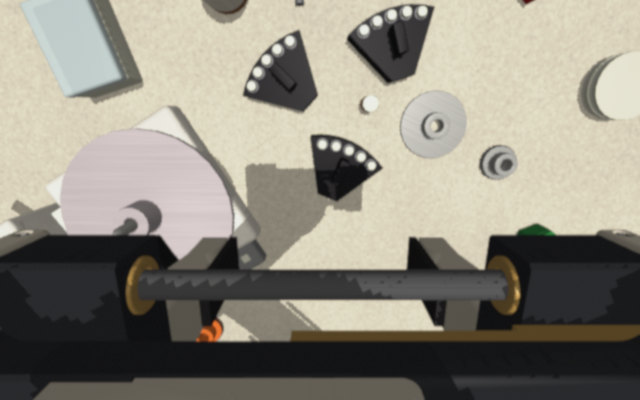

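Racks are at wrist pixels (283,73), (395,40) and (345,165), all black. The sleeve is standing round the spindle at (143,215). I'll fit the rack poses.

```bash
python3 - <<'E'
from h import *
f=dict(np.load('w5.npz'))
for n,q in dict(A=[.633,-.056,.15],B=[.606,-.206,-.42],C=[.475,-.062,-.69]).items():
  for t in(50,75): fitrack(f,q,0,thr=t,save='f'+n)
  # fin top edge orientation check not done
ims=[cv2.imread(f'pics/f{n}.png') for n in 'ABC']; H=max(i.shape[0] for i in ims)
im=np.hstack([cv2.copyMakeBorder(i,0,H-i.shape[0],0,4,0) for i in ims]); k=min(1,800/im.shape[1],600/H); cv2.imwrite('pics/fABC.png',cv2.resize(im,None,fx=k,fy=k))
E
```

```text
rack [ 0.5817 -0.0363  1.0384] deg 59.5 1-IoU 0.857
rack [ 0.6224 -0.0499  0.3512] deg 20.1 1-IoU 0.211
rack [ 0.6165 -0.2456 -0.9608] deg -55.1 1-IoU 0.81
rack [ 0.5931 -0.2055 -0.1649] deg -9.4 1-IoU 0.193
rack [ 0.4452 -0.0521 -0.8857] deg -50.7 1-IoU 0.431
rack [ 0.4727 -0.0604 -0.9328] deg -53.4 1-IoU 0.092
```

View pics/fABC.png

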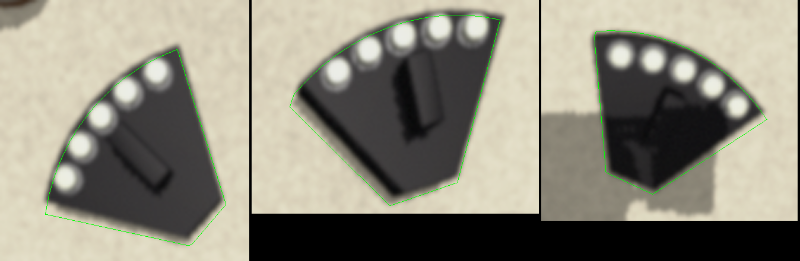

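```bash
python3 - <<'E'
from h import *
f=dict(np.load('w5.npz'))
for n,q in dict(A=[.6224,-.05,.3512],B=[.593,-.2055,-.165],C=[.4727,-.0604,-.9328]).items():
  for t in(90,110,125): fitrack(f,q,0,thr=t)
E
```

```text
rack [ 0.6241 -0.0509  0.3235] deg 18.5 1-IoU 0.082
rack [ 0.625  -0.0505  0.3264] deg 18.7 1-IoU 0.056
rack [ 0.6249 -0.0507  0.3334] deg 19.1 1-IoU 0.036
rack [ 0.5945 -0.2061 -0.1726] deg -9.9 1-IoU 0.077
rack [ 0.5944 -0.2073 -0.1708] deg -9.8 1-IoU 0.052
rack [ 0.5948 -0.2077 -0.1631] deg -9.3 1-IoU 0.035
rack [ 0.4727 -0.0604 -0.9333] deg -53.5 1-IoU 0.067
rack [ 0.4729 -0.06   -0.8933] deg -51.2 1-IoU 0.04
rack [ 0.4731 -0.06   -0.8898] deg -51.0 1-IoU 0.019
```

```bash
python3 - <<'E'
from h import *
s=arm.get_state(); q=s['q']; print(q.round(3), 'q1-q6-yaw',q[0]-q[5]-s['ee_rot'][2],'q1+q6-yaw',q[0]+q[5]-s['ee_rot'][2])
f=dict(np.load('w1.npz'))
for t in(60,75,90,100): fitrack(f,[2.65],.06,lock=(.551,.2293),thr=t); fitrack(f,[.4815,.265,2.66],.06,thr=t)
plan(.473,-.060,.12,np.radians(129)); plan(.473,-.060,.12,np.radians(-51))
E
```

```text
[ 0.305  0.005 -0.093 -0.    -1.473  0.782] q1-q6-yaw 0.006609324286452833 q1+q6-yaw 1.5708084918662424
rack [0.4821 0.2658 2.6547] deg 152.1 1-IoU 0.079
rack [0.4821 0.2672 2.6643] deg 152.7 1-IoU 0.078
rack [0.4821 0.2658 2.6547] deg 152.1 1-IoU 0.058
rack [0.4821 0.2672 2.6641] deg 152.6 1-IoU 0.058
rack [0.4821 0.2658 2.6547] deg 152.1 1-IoU 0.037
rack [0.4824 0.2657 2.6478] deg 151.7 1-IoU 0.035
rack [0.4821 0.2658 2.6547] deg 152.1 1-IoU 0.024
rack [0.482  0.2662 2.6387] deg 151.2 1-IoU 0.025
shift [-16.7  27.4 257.1] turn 23.3 rows>= 7
shift [-16.7  27.4 257.1] turn 23.3 rows>= 7
```

Request:
servo_tool([
  [-1, -17, 27, 30, 0, 0, 0],
  [-1, 0, 0, 35, 0, 0, 6],
  [-1, 0, 0, 35, 0, 0, 6],
  [-1, 0, 0, 35, 0, 0, 6],
  [-1, 0, 0, 35, 0, 0, 5.3],
  [-1, 0, 0, 35, 0, 0, 0],
  [-1, 0, 0, 30, 0, 0, 0],
  [-1, 0, 0, 22, 0, 0, 0],
  [-1, 0, 0, 0, 0, 0, 0],
  [-1, 0, 0, 0, 0, 0, 0],
])

```text
t: 17.13
eef_pos: [0.4739, -0.059, 0.1212]
ee_rot: [3.139, 0.001, -0.89]
force: [-0.1, 0.3, 0.8]
width: 0.0873
gripper_force: 0.0
```

```bash
python3 - <<'E'
from h import *
plan(.473,-.060,.047,np.radians(-51))
E
```

```text
shift [ 0.3  1.1 74.2] turn 0.0 rows>= 2
```

Request:
servo_tool([
  [0.1, 0, 1.1, 30, 0, 0, 0],
  [0.1, 0, 0, 30, 0, 0, 0],
  [0.1, 0, 0, 14, 0, 0, 0],
  [0.1, 0, 0, 0, 0, 0, 0],
  [0.95, 0, 0, 0, 0, 0, 0],
  [0.95, 0, 0, 0, 0, 0, 0],
  [0.95, 0, 0, 0, 0, 0, 0],
  [0.95, 0, 0, 0, 0, 0, 0],
  [0.95, 0, 0, 0, 0, 0, 0],
  [0.95, 0, 0, 0, 0, 0, 0],
  [0.95, 0, 0, 0, 0, 0, 0],
  [0.95, 0, 0, 0, 0, 0, 0],
  [0.95, 0, 0, 0, 0, 0, 0],
  [0.95, 0, 0, 0, 0, 0, 0],
  [0.95, 0, 0, 0, 0, 0, 0],
  [0.95, 0, 0, 0, 0, 0, 0],
], squeeze=45)

```text
t: 18.47
eef_pos: [0.4733, -0.06, 0.0478]
ee_rot: [3.142, -0.0, -0.891]
force: [-1.9, 0.4, 5.0]
width: 0.0137
gripper_force: 45.0
```

Request:
servo_tool([
  [0.95, 0, 0, -15, 0, 0, 0],
  [0.95, 0, 0, -35, 0, 0, 0],
  [0.95, 0, 0, -40, 0, 0, 0],
  [0.95, 0, 0, -40, 0, 0, 0],
  [0.95, -30, -27, -30, 0, 0, 0],
  [0.95, -30, -27, 0, 0, 0, 0],
  [0.95, -30, -27, 0, 0, 0, 0],
  [0.95, -30, -27, 0, 0, 0, 0],
  [0.95, -30, -27, 0, 0, 0, 0],
  [0.95, -30, -27, 0, 0, 0, 0],
  [0.95, 0, 0, 0, 0, 0, 6.9],
  [0.95, 0, 0, 0, 0, 0, 6.9],
  [0.95, 0, 0, 0, 0, 0, 6.9],
  [0.95, 0, 0, 0, 0, 0, 6.9],
  [0.95, 0, 0, 0, 0, 0, 6.9],
  [0.95, 0, 0, 0, 0, 0, 6.9],
  [0.95, 0, 0, 0, 0, 0, 6.9],
  [0.95, 0, 0, 0, 0, 0, 6.9],
  [0.95, 0, 0, 0, 0, 0, 6.9],
  [0.95, 0, 0, 0, 0, 0, 6.9],
])

```text
t: 20.13
eef_pos: [0.4849, 0.1745, 0.2012]
ee_rot: [3.14, -0.002, -2.102]
force: [-0.7, -0.9, -3.8]
width: 0.0135
gripper_force: 45.0
```

Request:
servo_tool([
  [0.95, 0, 0, 0, 0, 0, 6.9],
  [0.95, 0, 0, 0, 0, 0, 6.9],
  [0.95, 0, 0, 0, 0, 0, 6.9],
  [0.95, 0, 0, 0, 0, 0, 6.9],
  [0.95, 0, 0, 0, 0, 0, 0],
  [0.95, 0, 0, 0, 0, 0, 0],
])

```text
t: 20.63
eef_pos: [0.4852, 0.1746, 0.2016]
ee_rot: [3.141, -0.002, -2.574]
force: [-0.4, 0.4, -5.4]
width: 0.0137
gripper_force: 45.0
```

```bash
python3 - <<'E'
from h import *
s=arm.get_state();print(s['eef_pos'],np.degrees(s['ee_rot'][2]),s['width'],s['q'].round(2))
plan(.485,.182,.11,np.radians(212))
f=grab('wrist','w6');np.savez('w6.npz',**{k:f[k] for k in('color','K','position','orientation')})
for t in(60,90,110): fitrack(f,[s['eef_pos'][0],s['eef_pos'][1],s['ee_rot'][2]],s['eef_pos'][2]-.0478,thr=t)
E
```

```text
[0.48521469 0.17460609 0.20164388] -147.45977216741352 0.013744217906364632 [ 0.73  0.12 -0.37 -0.   -1.09 -1.73]
shift [-3.9  6.3 91.6] turn 0.5 rows>= 3
rack [ 0.4865  0.176  -2.5673] deg -147.1 1-IoU 0.373
rack [ 0.4858  0.1763 -2.5649] deg -147.0 1-IoU 0.384
rack [ 0.4855  0.1757 -2.5665] deg -147.1 1-IoU 0.41
```

Request:
servo_tool([
  [0.95, -3.9, 6.3, 0, 0, 0, 0.5],
  [0.95, 0, 0, 30, 0, 0, 0],
  [0.95, 0, 0, 30, 0, 0, 0],
  [0.95, 0, 0, 20, 0, 0, 0],
  [0.95, 0, 0, 8, 0, 0, 0],
  [0.95, 0, 0, 0, 0, 0, 0],
  [0.95, 0, 0, 0, 0, 0, 0],
])

```text
t: 21.27
eef_pos: [0.4862, 0.1827, 0.115]
ee_rot: [-3.141, 0.0, -2.585]
force: [-0.3, 0.5, -2.7]
width: 0.0139
gripper_force: 45.0
```

```bash
python3 - <<'E'
from h import *
s=arm.get_state();print(s['eef_pos'],np.degrees(s['ee_rot']),s['force'])
plan(.485,.182,.108,np.radians(212));plan(.4849,.188,.108)
E
```

```text
[0.48619346 0.18266958 0.11503382] [-1.79971222e+02  1.71591724e-03 -1.48087144e+02] [-0.31150775  0.54919593 -2.68845057]
shift [1.4 0.1 7. ] turn -0.1 rows>= 1
shift [-1.7  5.2  7. ] turn 0 rows>= 1
```

Request:
servo_tool([
  [0.95, 1.4, 0, 6, 0, 0, 0],
  [0.95, -1, 1.7, 0, 0, 0, 0],
  [0.95, -1, 1.7, 0, 0, 0, 0],
  [0.95, -0.5, 0.9, 0, 0, 0, 0],
  [0.95, 0, 0, 0, 0, 0, 0],
  [0.95, 0, 0, 0, 0, 0, 0],
])

```text
t: 21.77
eef_pos: [0.4845, 0.1868, 0.1089]
ee_rot: [3.141, 0.001, -2.586]
force: [-0.2, 0.4, -4.8]
width: 0.0135
gripper_force: 45.0
```

Request:
servo_tool([
  [0.95, -0.5, 0.9, 0.5, 0, 0, 0],
  [0.95, 0, 0, 0, 0, 0, 0],
  [0.95, -0.5, 0.9, 0, 0, 0, 0],
  [0.95, 0, 0, 0, 0, 0, 0],
])

```text
t: 22.1
eef_pos: [0.4843, 0.1887, 0.108]
ee_rot: [-3.142, 0.0, -2.586]
force: [0.6, 0.1, -4.3]
width: 0.0139
gripper_force: 45.0
```

Request:
servo_tool([
  [0.95, -0.5, 0.9, 0, 0, 0, 0],
  [0.95, 0, 0, 0, 0, 0, 0],
  [0.95, -0.5, 0.9, 0, 0, 0, 0],
  [0.95, 0, 0, 0, 0, 0, 0],
])

```text
t: 22.43
eef_pos: [0.4839, 0.1895, 0.108]
ee_rot: [-3.14, -0.002, -2.586]
force: [1.2, -5.9, -1.8]
width: 0.0136
gripper_force: 45.0
```

Request:
servo_tool([
  [0.95, -0.5, 0.9, 0.7, 0, 0, 0],
  [0.95, 0, 0, 0, 0, 0, 0],
  [0.95, 0, 0, 0, 0, 0, 0],
])

```text
t: 22.68
eef_pos: [0.4839, 0.1895, 0.1079]
ee_rot: [-3.139, -0.002, -2.586]
force: [-0.8, -9.7, 4.9]
width: 0.0136
gripper_force: 45.0
```

Request:
servo_tool([
  [0.95, 0.3, -0.5, 0, 0, 0, 0],
  [0.3, 0, 0, 0, 0, 0, 0],
  [0.3, 0, 0, 0, 0, 0, 0],
  [0.3, 0, 0, 0, 0, 0, 0],
  [0.3, 0, 0, 0, 0, 0, 0],
  [0.3, 0, 0, -20, 0, 0, 0],
  [0.3, 0, 0, -40, 0, 0, 0],
  [0.3, 0, 0, -40, 0, 0, 0],
  [0.3, 0, 0, -40, 0, 0, 0],
  [0.3, 0, 0, -40, 0, 0, 0],
  [0.3, 0, 0, 0, 0, 0, -7.1],
  [0.3, 0, 0, 0, 0, 0, -7.1],
  [0.3, 0, 0, 0, 0, 0, -7.1],
  [0.3, 0, 0, 0, 0, 0, -7.1],
  [0.3, 0, 0, 0, 0, 0, -7.1],
  [0.3, 0, 0, 0, 0, 0, -7.1],
  [0.3, 0, 0, 0, 0, 0, -7.1],
  [0.3, 0, 0, 0, 0, 0, -7.1],
  [0.3, 0, 0, 0, 0, 0, -7.1],
  [0.3, 0, 0, 0, 0, 0, -7.1],
])

```text
t: 24.35
eef_pos: [0.4842, 0.1914, 0.2874]
ee_rot: [-3.141, 0.0, -1.34]
force: [-0.4, -0.6, -0.3]
width: 0.0306
gripper_force: 0.0
```

Request:
servo_tool([
  [0.3, 0, 0, 0, 0, 0, -7.1],
  [0.3, 0, 0, 0, 0, 0, -7.1],
  [0.3, 0, 0, 0, 0, 0, -7.1],
  [0.3, 0, 0, 0, 0, 0, -7.1],
  [0.3, 0, 0, 0, 0, 0, -7.1],
  [0.3, 0, 0, 0, 0, 0, -7.1],
  [0.3, 0, 0, 0, 0, 0, -7.1],
  [0.3, 0, 0, 0, 0, 0, -7.1],
  [0.3, 0, 0, 0, 0, 0, -7.1],
  [0.3, 0, 0, 0, 0, 0, -3.8],
  [0.3, 0, 0, 0, 0, 0, 0],
])

```text
t: 25.27
eef_pos: [0.4842, 0.1914, 0.2874]
ee_rot: [-3.141, -0.0, -0.162]
force: [0.3, 0.4, -0.3]
width: 0.0304
gripper_force: 0.0
```

```bash
python3 - <<'E'
from h import *
plan(.595,-.2075,.13,np.radians(-9.3))
E
```

```text
shift [173.6 375.9 157.3] turn 0.0 rows>= 10
```

Request:
servo_tool([
  [0.3, 14.5, 31, 0, 0, 0, 0],
  [0.3, 14.5, 31, 0, 0, 0, 0],
  [0.3, 14.5, 31, 0, 0, 0, 0],
  [0.3, 14.5, 31, 0, 0, 0, 0],
  [0.3, 14.5, 31, 0, 0, 0, 0],
  [0.3, 14.5, 31, 0, 0, 0, 0],
  [0.3, 14.5, 31, 0, 0, 0, 0],
  [0.3, 14.5, 31, 0, 0, 0, 0],
  [0.3, 14.5, 31, 0, 0, 0, 0],
  [0.3, 14.5, 31, 0, 0, 0, 0],
  [0.3, 14.5, 31, 0, 0, 0, 0],
  [0.3, 14.1, 35, 0, 0, 0, 0],
  [0.3, 0, 0, 0, 0, 0, 0],
  [0.3, 0, 0, 0, 0, 0, 0],
])

```text
t: 26.43
eef_pos: [0.5936, -0.2102, 0.2863]
ee_rot: [3.141, 0.001, -0.171]
force: [0.6, 0.5, 0.5]
width: 0.0307
gripper_force: 0.0
```

```bash
python3 - <<'E'
from h import *
f=grab('wrist','w7'); g=grab('top','t7')
np.savez('t7.npz',**{k:g[k] for k in('color','K','position','orientation')})
for n,q in dict(B=[.595,-.2075,-.163]).items():
  for t in(90,125): b=fitrack(f,q,0,thr=t,save='fB7')
for n,q in dict(A=[.6249,-.0507,.333],B=[.595,-.2075,-.163]).items(): fitrack(g,q,0,thr=90)
plan(.595,-.2075,.13,np.radians(-9.3)); plan(b[0],b[1],.047,b[2])
im=np.hstack([cv2.resize(g['color'][130:235,190:300],None,fx=5,fy=5,interpolation=2)[:,:,::-1]]); cv2.imwrite('pics/c7.png',im)
E
```

```text
rack [ 0.5954 -0.2098 -0.2149] deg -12.3 1-IoU 0.072
rack [ 0.5952 -0.2085 -0.1924] deg -11.0 1-IoU 0.035
rack [ 0.6135 -0.0587  0.6802] deg 39.0 1-IoU 0.781
rack [ 0.5848 -0.1813 -0.4261] deg -24.4 1-IoU 0.593
shift [  1.5  -0.9 157. ] turn -0.3 rows>= 4
shift [1.8e+00 1.0e-01 2.4e+02] turn 1.4 rows>= 6
```

View pics/c7.png

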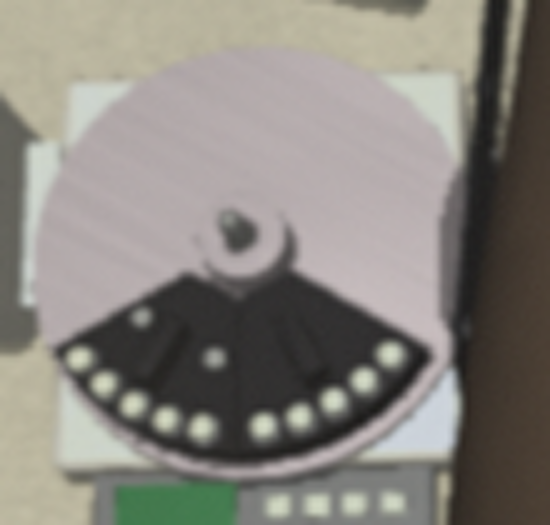

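The crop shows the first rack flush beside the fixed one, with its ends in line, and the sleeve round the spindle. Next is rack B.

Request:
servo_tool([
  [0, 1.6, -0.3, 30, 0, 0, 0.7],
  [0, 0, 0, 40, 0, 0, 0],
  [0, 0, 0, 40, 0, 0, 0],
  [0, 0, 0, 40, 0, 0, 0],
  [0, 0, 0, 40, 0, 0, 0],
  [0, 0, 0, 30, 0, 0, 0],
  [0, 0, 0, 15, 0, 0, 0],
  [0, 0, 0, 4, 0, 0, 0],
  [0, 0, 0, 0, 0, 0, 0],
  [0.95, 0, 0, 0, 0, 0, 0],
  [0.95, 0, 0, 0, 0, 0, 0],
  [0.95, 0, 0, 0, 0, 0, 0],
  [0.95, 0, 0, 0, 0, 0, 0],
  [0.95, 0, 0, 0, 0, 0, 0],
  [0.95, 0, 0, 0, 0, 0, 0],
  [0.95, 0, 0, 0, 0, 0, 0],
  [0.95, 0, 0, 0, 0, 0, 0],
  [0.95, 0, 0, 0, 0, 0, 0],
])

```text
t: 28.03
eef_pos: [0.5956, -0.2086, 0.0493]
ee_rot: [3.141, -0.001, -0.177]
force: [-1.0, -0.5, 5.8]
width: 0.0135
gripper_force: 44.9
```

Request:
servo_tool([
  [0.95, 0, 0, -15, 0, 0, 0],
  [0.95, 0, 0, -35, 0, 0, 0],
  [0.95, 0, 0, -40, 0, 0, 0],
  [0.95, 0, 0, -40, 0, 0, 0],
  [0.95, -10, -34.5, -30, 0, 0, 0],
  [0.95, -10, -34.5, 0, 0, 0, 0],
  [0.95, -10, -34.5, 0, 0, 0, 0],
  [0.95, -10, -34.5, 0, 0, 0, 0],
  [0.95, -10, -34.5, 0, 0, 0, 0],
  [0.95, -10, -34.5, 0, 0, 0, 0],
  [0.95, -10, -34.5, 0, 0, 0, 0],
  [0.95, -10, -34.5, 0, 0, 0, 0],
  [0.95, -10, -34.5, 0, 0, 0, 0],
  [0.95, -10, -34.5, 0, 0, 0, 0],
])

```text
t: 29.2
eef_pos: [0.5568, 0.1465, 0.2044]
ee_rot: [3.141, 0.001, -0.178]
force: [-0.2, 0.4, -2.8]
width: 0.0134
gripper_force: 44.9
```

Request:
servo_tool([
  [0.95, 0, 0, 0, 0, 0, 6.5],
  [0.95, 0, 0, 0, 0, 0, 6.5],
  [0.95, 0, 0, 0, 0, 0, 6.5],
  [0.95, 0, 0, 0, 0, 0, 6.5],
  [0.95, 0, 0, 0, 0, 0, 6.5],
  [0.95, 0, 0, 0, 0, 0, 6.5],
  [0.95, 0, 0, 0, 0, 0, 6.5],
  [0.95, 0, 0, 0, 0, 0, 6.5],
  [0.95, 0, 0, 0, 0, 0, 6.5],
  [0.95, 0, 0, 0, 0, 0, 6.5],
  [0.95, 0, 0, 0, 0, 0, 6.5],
  [0.95, 0, 0, 0, 0, 0, 6.5],
  [0.95, 0, 0, 0, 0, 0, 0],
  [0.95, 0, 0, 0, 0, 0, 0],
])

```text
t: 30.37
eef_pos: [0.5575, 0.1448, 0.2044]
ee_rot: [3.14, -0.0, -1.536]
force: [0.6, -0.5, -2.7]
width: 0.0138
gripper_force: 44.9
```

```bash
python3 - <<'E'
from h import *
s=arm.get_state();print(s['eef_pos'],np.degrees(s['ee_rot']),s['width'])
plan(.5583,.1484,.117,np.radians(-88.3))
E
```

```text
[0.55754323 0.14484541 0.20437334] [ 1.79928394e+02 -1.26925855e-02 -8.79798581e+01] 0.013758177233077437
shift [-3.5 -1.  87.4] turn 0.3 rows>= 3
```

Request:
servo_tool([
  [0.95, -3.5, -1, 0, 0, 0, 0.3],
  [0.95, 0, 0, 30, 0, 0, 0],
  [0.95, 0, 0, 30, 0, 0, 0],
  [0.95, 0, 0, 20, 0, 0, 0],
  [0.95, 0, 0, 7, 0, 0, 0],
  [0.95, 0, 0, 0, 0, 0, 0],
  [0.95, 0, 0, 0, 0, 0, 0],
])

```text
t: 30.95
eef_pos: [0.5595, 0.1488, 0.1187]
ee_rot: [-3.141, -0.0, -1.543]
force: [-0.6, 0.4, -2.5]
width: 0.0137
gripper_force: 44.9
```

```bash
python3 - <<'E'
from h import *
s=arm.get_state();print(s['eef_pos'],np.degrees(s['ee_rot']),s['force'])
plan(.5583,.1484,.110,np.radians(-88.3));plan(.553,.1513,.110)
E
```

```text
[0.55953568 0.14878013 0.11866939] [-1.79971030e+02 -1.80230031e-02 -8.83802880e+01] [-0.6289135   0.36947879 -2.52550394]
shift [0.3 1.3 8.7] turn -0.1 rows>= 1
shift [-2.7  6.5  8.7] turn 0 rows>= 1
```

Request:
servo_tool([
  [0.95, 0.3, 0, 8, 0, 0, 0],
  [0.95, -1, 1.7, 0, 0, 0, 0],
  [0.95, -1, 1.7, 0, 0, 0, 0],
  [0.95, -0.5, 0.9, 0, 0, 0, 0],
  [0.95, 0, 0, 0, 0, 0, 0],
  [0.95, -0.5, 0.9, 0, 0, 0, 0],
  [0.95, 0, 0, 0, 0, 0, 0],
])

```text
t: 31.53
eef_pos: [0.5536, 0.1512, 0.1103]
ee_rot: [-3.141, 0.0, -1.544]
force: [-0.5, 1.3, -3.2]
width: 0.0136
gripper_force: 44.9
```

Request:
servo_tool([
  [0.95, -0.5, 0.9, 0.5, 0, 0, 0],
  [0.95, 0, 0, 0, 0, 0, 0],
  [0.95, -0.5, 0.9, 0, 0, 0, 0],
  [0.95, 0, 0, 0, 0, 0, 0],
])

```text
t: 31.87
eef_pos: [0.5519, 0.152, 0.1095]
ee_rot: [-3.141, -0.0, -1.544]
force: [1.1, -0.5, -4.0]
width: 0.0139
gripper_force: 44.9
```

Request:
servo_tool([
  [0.95, -0.5, 0.9, 0, 0, 0, 0],
  [0.95, 0, 0, 0, 0, 0, 0],
  [0.95, -0.5, 0.9, 0, 0, 0, 0],
  [0.95, 0, 0, 0, 0, 0, 0],
])

```text
t: 32.2
eef_pos: [0.5511, 0.1521, 0.11]
ee_rot: [-3.14, -0.001, -1.544]
force: [6.0, -6.6, -5.6]
width: 0.0133
gripper_force: 44.9
```

Request:
servo_tool([
  [0.95, -0.3, 0.6, 0.8, 0, 0, 0],
  [0.95, 0, 0, 0.4, 0, 0, 0],
  [0.95, 0, 0, 0, 0, 0, 0],
])

```text
t: 32.45
eef_pos: [0.5512, 0.1522, 0.1095]
ee_rot: [-3.139, -0.001, -1.544]
force: [6.3, -7.6, 0.6]
width: 0.0136
gripper_force: 44.9
```

Request:
servo_tool([
  [0.95, 0.3, -0.5, 0, 0, 0, 0],
  [0.3, 0, 0, 0, 0, 0, 0],
  [0.3, 0, 0, 0, 0, 0, 0],
  [0.3, 0, 0, 0, 0, 0, 0],
  [0.3, 0, 0, 0, 0, 0, 0],
  [0.3, 0, 0, -20, 0, 0, 0],
  [0.3, 0, 0, -40, 0, 0, 0],
  [0.3, 0, 0, -40, 0, 0, 0],
  [0.3, 0, 0, -40, 0, 0, 0],
  [0.3, 0, 0, -40, 0, 0, 0],
  [0.3, 34, -11.4, 0, 0, 0, 0],
  [0.3, 34, -11.4, 0, 0, 0, 0],
  [0.3, 34, -11.4, 0, 0, 0, 0],
  [0.3, 34, -11.4, 0, 0, 0, 0],
  [0.3, 34, -11.4, 0, 0, 0, 0],
  [0.3, 34, -11.4, 0, 0, 0, 0],
  [0.3, 0, 0, 0, 0, 0, 0],
])

```text
t: 33.87
eef_pos: [0.6247, -0.0538, 0.2877]
ee_rot: [3.141, -0.001, -1.547]
force: [-0.8, 0.6, -0.6]
width: 0.0305
gripper_force: 0.0
```

Request:
servo_tool([
  [0.2, 0, 0, 0, 0, 0, -7.1],
  [0.2, 0, 0, 0, 0, 0, -7.1],
  [0.2, 0, 0, 0, 0, 0, -7.1],
  [0.2, 0, 0, 0, 0, 0, -7.1],
  [0.2, 0, 0, 0, 0, 0, -7.1],
  [0.2, 0, 0, 0, 0, 0, -7.1],
  [0.2, 0, 0, 0, 0, 0, -7.1],
  [0.2, 0, 0, 0, 0, 0, -7.1],
  [0.2, 0, 0, 0, 0, 0, -7.1],
  [0.2, 0, 0, 0, 0, 0, -7.1],
  [0.2, 0, 0, 0, 0, 0, -7.1],
  [0.2, 0, 0, 0, 0, 0, -7.1],
  [0.2, 0, 0, 0, 0, 0, -7.1],
  [0.2, 0, 0, 0, 0, 0, -7.1],
  [0.2, 0, 0, 0, 0, 0, -7.1],
  [0.2, 0, 0, 0, 0, 0, -1],
  [0.2, 0, 0, 0, 0, 0, 0],
  [0.2, 0, 0, 0, 0, 0, 0],
])

```text
t: 35.37
eef_pos: [0.6237, -0.049, 0.2883]
ee_rot: [-3.142, 0.0, 0.329]
force: [0.2, 0.0, -0.2]
width: 0.0351
gripper_force: 0.0
```

```bash
python3 - <<'E'
from h import *
s=arm.get_state();print(s['eef_pos'],np.degrees(s['ee_rot'][2]))
f=grab('wrist','w8')
for t in(90,125): b=fitrack(f,[.6249,-.0507,.333],0,thr=t)
plan(.6249,-.0507,.047,.333); plan(b[0],b[1],.047,b[2])
E
```

```text
[ 0.62369005 -0.04895277  0.28831222] 18.82538208826806
rack [ 0.6244 -0.051   0.3295] deg 18.9 1-IoU 0.076
rack [ 0.6258 -0.051   0.3319] deg 19.0 1-IoU 0.042
shift [  0.6   2.  241.3] turn -0.2 rows>= 6
shift [  1.3   2.6 241.3] turn -0.2 rows>= 6
```

Request:
servo_tool([
  [0, 1, 2, 30, 0, 0, 0],
  [0, 0, 0, 40, 0, 0, 0],
  [0, 0, 0, 40, 0, 0, 0],
  [0, 0, 0, 40, 0, 0, 0],
  [0, 0, 0, 40, 0, 0, 0],
  [0, 0, 0, 30, 0, 0, 0],
  [0, 0, 0, 15, 0, 0, 0],
  [0, 0, 0, 5, 0, 0, 0],
  [0, 0, 0, 0, 0, 0, 0],
  [0.95, 0, 0, 0, 0, 0, 0],
  [0.95, 0, 0, 0, 0, 0, 0],
  [0.95, 0, 0, 0, 0, 0, 0],
  [0.95, 0, 0, 0, 0, 0, 0],
  [0.95, 0, 0, 0, 0, 0, 0],
  [0.95, 0, 0, 0, 0, 0, 0],
  [0.95, 0, 0, 0, 0, 0, 0],
  [0.95, 0, 0, 0, 0, 0, 0],
  [0.95, 0, 0, 0, 0, 0, 0],
])

```text
t: 36.92
eef_pos: [0.6258, -0.0507, 0.0493]
ee_rot: [3.141, -0.001, 0.333]
force: [-0.7, -0.5, 6.3]
width: 0.0138
gripper_force: 45.0
```

Request:
servo_tool([
  [0.95, 0, 0, -15, 0, 0, 0],
  [0.95, 0, 0, -35, 0, 0, 0],
  [0.95, 0, 0, -40, 0, 0, 0],
  [0.95, 0, 0, -40, 0, 0, 0],
  [0.95, 11.2, -33.5, -30, 0, 0, 0],
  [0.95, 11.2, -33.5, 0, 0, 0, 0],
  [0.95, 11.2, -33.5, 0, 0, 0, 0],
  [0.95, 11.2, -33.5, 0, 0, 0, 0],
  [0.95, 11.2, -33.5, 0, 0, 0, 0],
  [0.95, 11.2, -33.5, 0, 0, 0, 0],
  [0.95, 11.2, -33.5, 0, 0, 0, 0],
  [0.95, 0, 0, 0, 0, 0, 6.8],
  [0.95, 0, 0, 0, 0, 0, 6.8],
  [0.95, 0, 0, 0, 0, 0, 6.8],
  [0.95, 0, 0, 0, 0, 0, 6.8],
  [0.95, 0, 0, 0, 0, 0, 6.8],
  [0.95, 0, 0, 0, 0, 0, 6.8],
  [0.95, 0, 0, 0, 0, 0, 6.8],
  [0.95, 0, 0, 0, 0, 0, 0],
  [0.95, 0, 0, 0, 0, 0, 0],
])

```text
t: 38.58
eef_pos: [0.6224, 0.1929, 0.2044]
ee_rot: [3.14, 0.001, -0.495]
force: [0.6, 0.1, -4.8]
width: 0.0136
gripper_force: 45.0
```

```bash
python3 - <<'E'
from h import *
s=arm.get_state();print(s['eef_pos'],np.degrees(s['ee_rot']),s['width'])
plan(.6231,.1966,.117,np.radians(-28.4))
E
```

```text
[0.62238805 0.19286335 0.20435227] [ 1.79930547e+02  7.10365942e-02 -2.83627617e+01] 0.013640374834709777
shift [-1.  -3.7 87.3] turn 0.0 rows>= 3
```

Request:
servo_tool([
  [0.95, -1, -3.7, 0, 0, 0, 0],
  [0.95, 0, 0, 30, 0, 0, 0],
  [0.95, 0, 0, 30, 0, 0, 0],
  [0.95, 0, 0, 20, 0, 0, 0],
  [0.95, 0, 0, 7, 0, 0, 0],
  [0.95, 0, 0, 0, 0, 0, 0],
  [0.95, 0, 0, 0, 0, 0, 0],
])

```text
t: 39.17
eef_pos: [0.6245, 0.197, 0.119]
ee_rot: [-3.142, -0.001, -0.497]
force: [0.1, -0.2, -3.2]
width: 0.0141
gripper_force: 45.0
```

```bash
python3 - <<'E'
from h import *
s=arm.get_state();print(s['eef_pos'],np.degrees(s['ee_rot']),s['force'])
plan(.6231,.1966,.110,np.radians(-28.4));plan(.618,.1935,.110)
E
```

```text
[0.62449443 0.19698734 0.11898825] [-1.79996278e+02 -3.86154214e-02 -2.84701260e+01] [ 0.13111899 -0.18612339 -3.21789336]
shift [-1.  1.  9.] turn -0.1 rows>= 1
shift [-4.1  6.2  9. ] turn 0 rows>= 1
```

Request:
servo_tool([
  [0.95, -0.6, 0, 8.5, 0, 0, 0],
  [0.95, -1, 1.7, 0, 0, 0, 0],
  [0.95, -1, 1.7, 0, 0, 0, 0],
  [0.95, -0.5, 0.9, 0, 0, 0, 0],
  [0.95, 0, 0, 0, 0, 0, 0],
  [0.95, -0.5, 0.9, 0, 0, 0, 0],
  [0.95, 0, 0, 0, 0, 0, 0],
])

```text
t: 39.75
eef_pos: [0.6182, 0.1939, 0.1102]
ee_rot: [-3.141, -0.0, -0.499]
force: [-0.0, -0.2, -4.0]
width: 0.0136
gripper_force: 45.0
```

Request:
servo_tool([
  [0.95, -0.5, 0.9, 0.5, 0, 0, 0],
  [0.95, 0, 0, 0, 0, 0, 0],
  [0.95, -0.5, 0.9, 0, 0, 0, 0],
  [0.95, 0, 0, 0, 0, 0, 0],
])

```text
t: 40.08
eef_pos: [0.6173, 0.1932, 0.1096]
ee_rot: [-3.14, -0.001, -0.498]
force: [2.9, 1.6, -5.1]
width: 0.0137
gripper_force: 45.0
```

Request:
servo_tool([
  [0.95, -0.5, 0.9, 0.3, 0, 0, 0],
  [0.95, 0, 0, 0, 0, 0, 0],
  [0.95, -0.3, 0.6, 0.5, 0, 0, 0],
  [0.95, 0, 0, 0, 0, 0, 0],
])

```text
t: 40.42
eef_pos: [0.6166, 0.1928, 0.1096]
ee_rot: [-3.138, -0.002, -0.498]
force: [5.4, 3.2, -2.3]
width: 0.0138
gripper_force: 45.0
```

Request:
servo_tool([
  [0.95, 0.3, -0.5, 0, 0, 0, 0],
  [0.3, 0, 0, 0, 0, 0, 0],
  [0.3, 0, 0, 0, 0, 0, 0],
  [0.3, 0, 0, 0, 0, 0, 0],
  [0.3, 0, 0, 0, 0, 0, 0],
  [0.3, 0, 0, -20, 0, 0, 0],
  [0.3, 0, 0, -40, 0, 0, 0],
  [0.3, 0, 0, -40, 0, 0, 0],
  [-0.3, 4.9, 36.5, -30, 0, 0, 0],
  [-0.3, 4.9, 36.5, 0, 0, 0, 0],
  [-0.3, 4.9, 36.5, 0, 0, 0, 0],
  [-0.3, 4.9, 36.5, 0, 0, 0, 0],
  [-0.3, 4.9, 36.5, 0, 0, 0, 0],
  [-0.3, 4.9, 36.5, 0, 0, 0, 0],
  [-0.3, 4.9, 36.5, 0, 0, 0, 0],
  [-0.3, 4.9, 36.5, 0, 0, 0, 0],
  [-0.3, 4.9, 36.5, 0, 0, 0, 0],
  [-0.3, 4.9, 36.5, 0, 0, 0, 0],
  [-0.3, 4.9, 36.5, 0, 0, 0, 0],
  [-0.3, 4.9, 36.5, 0, 0, 0, 0],
])

```text
t: 42.08
eef_pos: [0.458, -0.2179, 0.2351]
ee_rot: [3.142, -0.0, -0.498]
force: [1.1, -0.3, 0.2]
width: 0.0573
gripper_force: 0.0
```

Request:
servo_tool([
  [-0.3, 0, 0, 0, 0, 0, 0],
  [-0.3, 0, 0, 0, 0, 0, 0],
])

```text
t: 42.25
eef_pos: [0.4581, -0.2181, 0.2348]
ee_rot: [3.141, 0.001, -0.502]
force: [0.1, 0.4, 0.7]
width: 0.0567
gripper_force: 0.0
```

```bash
python3 - <<'E'
from h import *
s=arm.get_state();print(s['eef_pos'],np.degrees(s['ee_rot'][2]))
f=grab('wrist','w9'); g=grab('top','t9')
for F,n in((f,'w9'),(g,'t9')): np.savez(n+'.npz',**{k:F[k] for k in('color','K','position','orientation')})
rec(f,'plate',3); rec(f,'nut',3)
p=arm.recognise('plate',f)[0]; P=w(f,p['at']); u=pix(f,P).astype(int)
a=cv2.resize(f['color'][u[1]-55:u[1]+50,u[0]-55:u[0]+55],None,fx=3.6,fy=3.6,interpolation=2); print('crop0',u-55, a.shape)
b=cv2.resize(g['color'][130:235,190:300],None,fx=3.6,fy=3.6,interpolation=2)
cv2.imwrite('pics/c9.png',np.hstack([a,b])[:,:,::-1])
E
```

```text
[ 0.45805411 -0.21810168  0.23479846] -28.779589375696858
plate 0.87 [ 0.467 -0.226  0.006] [325. 162.]
nut 0.94 [ 0.364 -0.287  0.016] [410. 214.]
crop0 [269 107] (378, 396, 3)
```

View pics/c9.png

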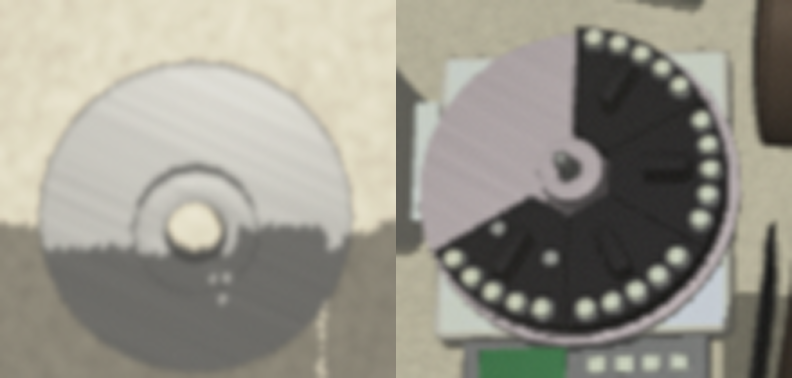

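Right half: all three loose racks are flush in a row with the fixed one, and the sleeve is in the middle. Left half: the plate, with its bore centre at about wrist pixel (322.5,170.5).

```bash
python3 - <<'E'
from h import *
f=dict(np.load('w9.npz'))
print(ray(f,(322.5,170.5),.024), ray(f,(323.1,166.9),.006))
t=np.linspace(0,6.28,200)
def disc(q):
    m=[]
    for z in(0,.006):m.append(np.c_[q[0]+.052*np.cos(t),q[1]+.052*np.sin(t),0*t+z])
    p=proj(f,np.vstack(m)); return np.r_[p.min(0),p.max(0)]
obs=np.r_[[269-.36+40/3.6,107-.36+62/3.6],[269-.36+352/3.6,107-.36+372/3.6]]
o=least_squares(lambda q:disc(q)-obs,[.46,-.22]);print(o.x,o.fun)
c=o.x; plan(c[0],c[1],.010,np.radians(-28.5))
E
```

```text
[ 0.46237437 -0.22090132  0.024     ] [ 0.46286431 -0.22201459  0.006     ]
[ 0.46101895 -0.22099653] [-0.5829262  -0.46381291  0.58321018  0.57345535]
shift [  3.7   4.2 224.8] turn 0.0 rows>= 6
```

Request:
servo_tool([
  [-0.3, 4.6, 1, 25, 0, 0, 0],
  [-0.3, 0, 0, 40, 0, 0, 0],
  [-0.3, 0, 0, 40, 0, 0, 0],
  [-0.3, 0, 0, 35, 0, 0, 0],
  [-0.3, 0, 0, 30, 0, 0, 0],
  [-0.3, 0, 0, 20, 0, 0, 0],
  [-0.3, 0, 0, 0, 0, 0, 0],
  [-0.3, 0, 0, 0, 0, 0, 0],
])

```text
t: 43.17
eef_pos: [0.4628, -0.2188, 0.0443]
ee_rot: [3.14, 0.002, -0.497]
force: [-0.2, 0.2, -0.3]
width: 0.0571
gripper_force: 0.0
```

```bash
python3 - <<'E'
from h import *
plan(.4617,-.221,.0105,np.radians(-28.5))
E
```

```text
shift [ 0.1  2.4 33.8] turn 0.0 rows>= 1
```

Request:
servo_tool([
  [-0.3, 0, 2.3, 15, 0, 0, 0],
  [-0.3, 0, 0, 14, 0, 0, 0],
  [-0.3, 0, 0, 4, 0, 0, 0],
  [-0.3, 0, 0, 0, 0, 0, 0],
  [0.7, 0, 0, 0, 0, 0, 0],
  [0.7, 0, 0, 0, 0, 0, 0],
  [0.7, 0, 0, 0, 0, 0, 0],
  [0.7, 0, 0, 0, 0, 0, 0],
  [0.7, 0, 0, 0, 0, 0, 0],
  [0.7, 0, 0, 0, 0, 0, 0],
], squeeze=40)

```text
t: 44.0
eef_pos: [0.4626, -0.2216, 0.0128]
ee_rot: [-3.141, -0.002, -0.499]
force: [-0.8, 2.1, 7.2]
width: 0.0384
gripper_force: 40.0
```

Request:
servo_tool([
  [0.7, 0, 0, -15, 0, 0, 0],
  [0.7, 0, 0, -35, 0, 0, 0],
  [0.7, 0, 0, -40, 0, 0, 0],
  [0.7, 0, 0, -40, 0, 0, 0],
  [0.7, 0, 0, -40, 0, 0, 0],
  [0.7, -11.4, -36.6, -20, 0, 0, 0],
  [0.7, -11.4, -36.6, 0, 0, 0, 0],
  [0.7, -11.4, -36.6, 0, 0, 0, 0],
  [0.7, -11.4, -36.6, 0, 0, 0, 0],
  [0.7, -11.4, -36.6, 0, 0, 0, 0],
  [0.7, -11.4, -36.6, 0, 0, 0, 0],
  [0.7, -11.4, -36.6, 0, 0, 0, 0],
  [0.7, -11.4, -36.6, 0, 0, 0, 0],
  [0.7, -11.4, -36.6, 0, 0, 0, 0],
  [0.7, -11.4, -36.6, 0, 0, 0, 0],
  [0.7, -11.4, -36.6, 0, 0, 0, 0],
  [0.7, -11.4, -36.6, 0, 0, 0, 0],
  [0.7, 0, 0, 0, 0, 0, 0],
  [0.7, 0, 0, 0, 0, 0, 0],
])

```text
t: 45.58
eef_pos: [0.5511, 0.23, 0.2002]
ee_rot: [3.14, 0.001, -0.496]
force: [-0.2, -0.2, -2.1]
width: 0.0388
gripper_force: 40.0
```

```bash
python3 - <<'E'
from h import *
s=arm.get_state();print(s['eef_pos'],np.degrees(s['ee_rot']),s['width'])
d=np.array([.5516,.2292])-s['eef_pos'][:2]; y=s['ee_rot'][2]; print('tool xy mm',1000*(d@[np.cos(y),np.sin(y)]),1000*(d@[np.sin(y),-np.cos(y)]))
f=grab('wrist','w10'); 
np.savez('w10.npz',**{k:f[k] for k in('color','K','position','orientation')})
z=s['eef_pos'][2]-.0128
cv2.imwrite('pics/c10.png',cv2.resize(f['color'][150:340,200:440],None,fx=3.3,fy=3.15,interpolation=2)[:,:,::-1]);
t=np.linspace(0,6.28,200); T=s['eef_pos'][:2]; tx=np.array([np.cos(y),np.sin(y)])
for o in(-.003,-.0015,0,.0015):
  c=T+o*tx; P=np.vstack([np.c_[c[0]+.052*np.cos(t),c[1]+.052*np.sin(t),0*t+z+h] for h in(0,.006)]); p=proj(f,P); print(o,p.min(0).round(1),p.max(0).round(1))
  P=np.c_[c[0]+.02*np.cos(t),c[1]+.02*np.sin(t),0*t+z+.024]; p=proj(f,P); print('   boss',p.min(0).round(1),p.max(0).round(1))
# automatic: topmost plate row along centre column (edge of bright/dark profile)
print(f['color'][150:260:2,322].mean(1).round(0).astype(int).tolist())
E
```

```text
[0.55108292 0.23004586 0.20021097] [ 1.79925770e+02  4.55561442e-02 -2.84230813e+01] 0.038838545230465586
tool xy mm 0.8573588879298595 0.4977824906457697
-0.003 [226.7 157.1] [418.  335.1]
   boss [281.9 231.5] [363.1 305. ]
-0.0015 [226.5 154.3] [418.2 333. ]
   boss [281.8 228.5] [363.2 302.4]
0 [226.3 151.4] [418.4 330.8]
   boss [281.7 225.5] [363.3 299.8]
0.0015 [226.1 148.4] [418.6 328.6]
   boss [281.6 222.5] [363.4 297.2]
[56, 51, 49, 125, 199, 218, 221, 223, 225, 226, 225, 222, 218, 218, 218, 217, 219, 220, 218, 216, 214, 214, 215, 217, 217, 213, 208, 210, 214, 193, 136, 121, 119, 118, 108, 89, 85, 88, 88, 93, 115, 123, 120, 120, 120, 120, 119, 115, 113, 86, 34, 21, 22, 21, 23]
```

Request:
servo_tool([
  [0.7, 1.8, 0.5, 15, 0, 0, 0],
  [0.7, 0, 0, 15, 0, 0, 0],
  [0.7, 0, 0, 8, 0, 0, 0],
  [0.7, 0, 0, 0, 0, 0, 0],
  [0.7, 0, 0, 0, 0, 0, 0],
])

```text
t: 46.05
eef_pos: [0.5527, 0.226, 0.1632]
ee_rot: [3.141, 0.0, -0.499]
force: [0.3, -0.8, -0.7]
width: 0.0387
gripper_force: 40.0
```

```bash
cat >> h.py <<'E'
def xy(x,y):
    s=arm.get_state();a=s['ee_rot'][2];d=1000*(np.array([x,y])-s['eef_pos'][:2]);print(s['eef_pos'].round(4),'tool xy mm',round(d@[np.cos(a),np.sin(a)],1),round(d@[np.sin(a),-np.cos(a)],1),s['force'].round(1))
E
python3 -c "
from h import *
xy(.5525,.2287)"
```

```text
[0.5527 0.226  0.1632] tool xy mm -1.5 -2.2 [ 0.3 -0.8 -0.7]
```

Request:
servo_tool([
  [0.7, -1.5, -2.2, 0, 0, 0, 0],
  [0.7, 0, 0, 6, 0, 0, 0],
  [0.7, 0, 0, 6, 0, 0, 0],
  [0.7, 0, 0, 6, 0, 0, 0],
  [0.7, 0, 0, 6, 0, 0, 0],
  [0.7, 0, 0, 0, 0, 0, 0],
])

```text
t: 46.55
eef_pos: [0.5517, 0.2291, 0.1373]
ee_rot: [3.139, 0.001, -0.499]
force: [0.2, -1.3, -2.4]
width: 0.0385
gripper_force: 40.0
```

Request:
servo_tool([
  [0.7, 0, 0, 8, 0, 0, 0],
  [0.7, 0, 0, 8, 0, 0, 0],
  [0.7, 0, 0, 4, 0, 0, 0],
  [0.7, 0, 0, 1.5, 0, 0, 0],
  [0.7, 0, 0, 0, 0, 0, 0],
  [0.7, 0, 0, 0, 0, 0, 0],
])

```text
t: 47.05
eef_pos: [0.5527, 0.2296, 0.1176]
ee_rot: [3.142, -0.0, -0.498]
force: [1.0, 0.2, -1.6]
width: 0.0381
gripper_force: 40.0
```

Request:
servo_tool([
  [0.7, 0, 0, 2.5, 0, 0, 0],
  [0.7, 0, 0, 0, 0, 0, 0],
  [0.7, 0, 0, 1, 0, 0, 0],
  [0.7, 0, 0, 0, 0, 0, 0],
])

```text
t: 47.38
eef_pos: [0.5526, 0.2297, 0.1149]
ee_rot: [-3.141, -0.0, -0.498]
force: [-2.7, -0.7, 4.2]
width: 0.0384
gripper_force: 40.0
```

Request:
servo_tool([
  [-0.2, 0, 0, 0, 0, 0, 0],
  [-0.2, 0, 0, 0, 0, 0, 0],
  [-0.2, 0, 0, 0, 0, 0, 0],
  [-0.2, 0, 0, -10, 0, 0, 0],
  [-0.2, 0, 0, -40, 0, 0, 0],
  [-0.2, 0, 0, -40, 0, 0, 0],
  [-0.3, 5.8, 39, -25, 0, 0, 0],
  [-0.3, 5.8, 39, 0, 0, 0, 0],
  [-0.3, 5.8, 39, 0, 0, 0, 0],
  [-0.3, 5.8, 39, 0, 0, 0, 0],
  [-0.3, 5.8, 39, 0, 0, 0, 0],
  [-0.3, 5.8, 39, 0, 0, 0, 0],
  [-0.3, 5.8, 39, 0, 0, 0, 0],
  [-0.3, 5.8, 39, 0, 0, 0, 0],
  [-0.3, 5.8, 39, 0, 0, 0, 0],
  [-0.3, 5.8, 39, 0, 0, 0, 0],
  [-0.3, 5.8, 39, 0, 0, 0, 0],
  [-0.3, 5.8, 39, 0, 0, 0, 0],
  [-0.3, 5.8, 39, 0, 0, 0, 0],
  [-0.3, 5.8, 39, 0, 0, 0, 0],
])

```text
t: 49.05
eef_pos: [0.3633, -0.2865, 0.2276]
ee_rot: [-3.141, -0.002, -0.498]
force: [1.3, 0.0, 0.1]
width: 0.0568
gripper_force: 0.0
```

Request:
servo_tool([
  [-0.3, 0, 0, 0, 0, 0, 0],
  [-0.3, 0, 0, 0, 0, 0, 0],
])

```text
t: 49.22
eef_pos: [0.3631, -0.2867, 0.2269]
ee_rot: [3.141, -0.0, -0.503]
force: [0.1, 1.6, -0.9]
width: 0.0572
gripper_force: 0.0
```

```bash
python3 - <<'E'
from h import *
s=arm.get_state();print(s['eef_pos'],np.degrees(s['ee_rot'][2]))
f=grab('wrist','w11'); rec(f,'nut',3)
for n in('plate','sleeve'):
  g=grab('top','t11'); rec(g,n,3)
p=arm.recognise('nut',f)[0] if 0 else None
np.savez('w11.npz',**{k:f[k] for k in('color','K','position','orientation')})
a=cv2.resize(f['color'][140:240,270:370],None,fx=4,fy=4,interpolation=2); b=cv2.resize(g['color'][130:230,190:290],None,fx=4,fy=4,interpolation=2)
cv2.imwrite('pics/c11.png',np.hstack([a,b])[:,:,::-1])
E
```

```text
[ 0.36308366 -0.28672433  0.22687954] -28.844922936034656
nut 0.95 [ 0.363 -0.287  0.014] [323. 175.]
plate 0.92 [0.546 0.226 0.11 ] [238. 177.]
```

View pics/c11.png

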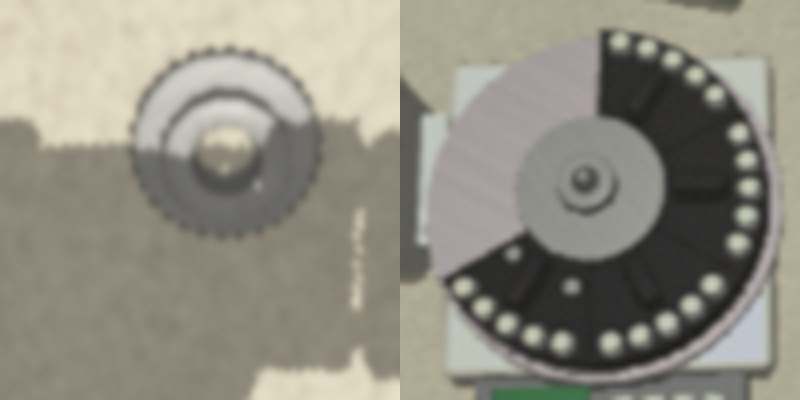

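The plate sits over the sleeve and the racks are still flush. The nut stands at wrist pixel (326,178), upright and unmoved.

```bash
python3 - <<'E'
from h import *
f=dict(np.load('w11.npz'))
a=ray(f,(325.9,179.6),.032);b=ray(f,(325.9,175.4),.010);print(a,b)
c=(a+b)/2; xy(c[0],c[1])
E
```

```text
[ 0.35955749 -0.28937914  0.032     ] [ 0.35965445 -0.28971958  0.01      ]
[ 0.3649 -0.2838  0.2266] tool xy mm -1.9 7.6 [ 0.2 -0.1 -0.2]
```

Request:
servo_tool([
  [-0.3, -1, 5, 25, 0, 0, 0],
  [-0.3, 0, 0, 40, 0, 0, 0],
  [-0.3, 0, 0, 40, 0, 0, 0],
  [-0.3, 0, 0, 35, 0, 0, 0],
  [-0.3, 0, 0, 25, 0, 0, 0],
  [-0.3, 0, 0, 5, 0, 0, 0],
  [-0.3, 0, 0, 0, 0, 0, 0],
  [-0.3, 0, 0, 0, 0, 0, 0],
])

```text
t: 50.18
eef_pos: [0.3621, -0.2886, 0.0574]
ee_rot: [3.141, -0.001, -0.497]
force: [0.8, 0.1, 0.9]
width: 0.0572
gripper_force: 0.0
```

```bash
python3 -c "
from h import *
xy(.3597,-.2895)"
```

```text
[ 0.3621 -0.2886  0.0574] tool xy mm -1.7 2.0 [0.8 0.1 0.9]
```

Fingertips need to reach z ≈ 0.0175, above the 12 mm flange.

Request:
servo_tool([
  [-0.3, -1.7, 2, 15, 0, 0, 0],
  [-0.3, 0, 0, 17, 0, 0, 0],
  [-0.3, 0, 0, 7, 0, 0, 0],
  [-0.3, 0, 0, 0, 0, 0, 0],
  [0.75, 0, 0, 0, 0, 0, 0],
  [0.75, 0, 0, 0, 0, 0, 0],
  [0.75, 0, 0, 0, 0, 0, 0],
  [0.75, 0, 0, 0, 0, 0, 0],
  [0.75, 0, 0, 0, 0, 0, 0],
  [0.75, 0, 0, 0, 0, 0, 0],
  [0.75, 0, 0, 0, 0, 0, 0],
], squeeze=40)

```text
t: 51.1
eef_pos: [0.3592, -0.2898, 0.0182]
ee_rot: [-3.141, -0.001, -0.498]
force: [-1.2, 1.9, 6.7]
width: 0.0351
gripper_force: 40.0
```

```bash
python3 -c "
from h import *
xy(.3597,-.2895)"
```

```text
[ 0.3592 -0.2898  0.0182] tool xy mm 0.3 -0.5 [-1.2  1.9  6.7]
```

Request:
servo_tool([
  [0.75, 0, 0, -15, 0, 0, 0],
  [0.75, 0, 0, -35, 0, 0, 0],
  [0.75, 0, 0, -40, 0, 0, 0],
  [0.75, 0, 0, -40, 0, 0, 0],
  [0.75, 0, 0, -40, 0, 0, 0],
  [0.75, -5.7, -39.1, -15, 0, 0, 0],
  [0.75, -5.7, -39.1, 0, 0, 0, 0],
  [0.75, -5.7, -39.1, 0, 0, 0, 0],
  [0.75, -5.7, -39.1, 0, 0, 0, 0],
  [0.75, -5.7, -39.1, 0, 0, 0, 0],
  [0.75, -5.7, -39.1, 0, 0, 0, 0],
  [0.75, -5.7, -39.1, 0, 0, 0, 0],
  [0.75, -5.7, -39.1, 0, 0, 0, 0],
  [0.75, -5.7, -39.1, 0, 0, 0, 0],
  [0.75, -5.7, -39.1, 0, 0, 0, 0],
  [0.75, -5.7, -39.1, 0, 0, 0, 0],
  [0.75, -5.7, -39.1, 0, 0, 0, 0],
  [0.75, -5.7, -39.1, 0, 0, 0, 0],
  [0.75, -5.7, -39.1, 0, 0, 0, 0],
  [0.75, 0, 0, 0, 0, 0, 0],
])

```text
t: 52.77
eef_pos: [0.5518, 0.2343, 0.2011]
ee_rot: [-3.141, -0.0, -0.495]
force: [1.2, -0.7, -1.1]
width: 0.0354
gripper_force: 40.0
```

Request:
servo_tool([
  [0.75, 0, 0, 0, 0, 0, 0],
  [0.75, 0, 0, 0, 0, 0, 0],
  [0.75, 0, 0, 0, 0, 0, 0],
])

```text
t: 53.02
eef_pos: [0.5494, 0.2278, 0.202]
ee_rot: [3.141, 0.0, -0.499]
force: [-0.4, -0.8, -3.2]
width: 0.0351
gripper_force: 40.0
```

```bash
python3 - <<'E'
from h import *
xy(.551,.2297); s=arm.get_state(); y=s['ee_rot'][2]
f=grab('wrist','w12'); z=s['eef_pos'][2]-.0182
t=np.linspace(0,6.28,200); T=s['eef_pos'][:2]; tx=np.array([np.cos(y),np.sin(y)])
for o in(-.003,-.0015,0,.0015):
  c=T+o*tx; P=np.vstack([np.c_[c[0]+.027*np.cos(t),c[1]+.027*np.sin(t),0*t+z+h] for h in(0,.012)]); p=proj(f,P); print(o,p.min(0).round(1),p.max(0).round(1))
c=pix(f,[*T,z]).round(0).astype(int);print(c, s['width'])
print(f['color'][c[1]-60:c[1]+20,c[0]].mean(1).round(0).astype(int).tolist())
E
```

```text
[0.5494 0.2278 0.202 ] tool xy mm 0.5 -2.4 [-0.4 -0.8 -3.2]
-0.003 [272.7 200.6] [372.1 298.2]
-0.0015 [272.6 198. ] [372.3 295.9]
0 [272.5 195.4] [372.4 293.5]
0.0015 [272.4 192.7] [372.5 291.1]
[322 241] 0.03507421775106718
[125, 104, 100, 104, 112, 120, 122, 121, 121, 120, 121, 120, 120, 118, 114, 106, 96, 86, 82, 87, 100, 127, 167, 201, 216, 217, 215, 203, 177, 145, 125, 120, 119, 118, 118, 119, 120, 121, 119, 113, 101, 90, 87, 87, 88, 90, 90, 90, 90, 91, 92, 95, 104, 118, 126, 126, 125, 123, 122, 122, 122, 122, 121, 121, 121, 120, 119, 119, 120, 120, 119, 119, 119, 119, 120, 121, 116, 105, 96, 90]
```

Request:
servo_tool([
  [0.75, 1.5, -2, 10, 0, 0, 0],
  [0.75, 0, 0, 15, 0, 0, 0],
  [0.75, 0, 0, 7, 0, 0, 0],
  [0.75, 0, 0, 0, 0, 0, 0],
  [0.75, 0, 0, 0, 0, 0, 0],
  [0.75, 0, 0, 0, 0, 0, 0],
])

```text
t: 53.57
eef_pos: [0.5526, 0.2297, 0.1707]
ee_rot: [-3.141, -0.001, -0.499]
force: [-0.0, 0.3, -2.5]
width: 0.0353
gripper_force: 40.0
```

```bash
python3 -c "
from h import *
xy(.5519,.2293)"
```

```text
[0.5526 0.2297 0.1707] tool xy mm -0.4 0.7 [-0.   0.3 -2.5]
```

Bottom is at 0.1525, so lower gently over the tip.

Request:
servo_tool([
  [0.75, -0.4, 0.5, 5, 0, 0, 0],
  [0.75, 0, 0, 5, 0, 0, 0],
  [0.75, 0, 0, 5, 0, 0, 0],
  [0.75, 0, 0, 4, 0, 0, 0],
  [0.75, 0, 0, 0, 0, 0, 0],
  [0.75, 0, 0, 0, 0, 0, 0],
])

```text
t: 54.07
eef_pos: [0.5515, 0.2294, 0.1508]
ee_rot: [3.141, 0.0, -0.499]
force: [-0.0, -1.4, -1.9]
width: 0.035
gripper_force: 40.0
```

Bottom is at 0.1326, over the tip without resistance. It has 6.6 mm left to go.

Request:
servo_tool([
  [0.75, 0, 0, 3, 0, 0, 0],
  [0.75, 0, 0, 2.5, 0, 0, 0],
  [0.75, 0, 0, 0, 0, 0, 0],
  [0.75, 0, 0, 1, 0, 0, 0],
  [0.75, 0, 0, 0, 0, 0, 0],
  [0.75, 0, 0, 0, 0, 0, 0],
])

```text
t: 54.57
eef_pos: [0.5517, 0.2296, 0.1447]
ee_rot: [-3.142, -0.0, -0.499]
force: [0.2, 0.2, -2.3]
width: 0.0352
gripper_force: 40.0
```

Request:
servo_tool([
  [0.75, 0, 0, 1, 0, 0, 0],
  [0.75, 0, 0, 0, 0, 0, 0],
  [0.75, 0, 0, 0.5, 0, 0, 0],
  [0.75, 0, 0, 0, 0, 0, 0],
  [0.75, 0, 0, 0, 0, 0, 0],
])

```text
t: 54.98
eef_pos: [0.552, 0.2297, 0.1443]
ee_rot: [-3.141, -0.001, -0.498]
force: [-1.7, -0.9, 6.9]
width: 0.0353
gripper_force: 40.0
```

Contact on the boss at the expected height. Release, rise and check.

Request:
servo_tool([
  [-0.5, 0, 0, -0.5, 0, 0, 0],
  [-0.5, 0, 0, 0, 0, 0, 0],
  [-0.5, 0, 0, 0, 0, 0, 0],
  [-0.5, 0, 0, 0, 0, 0, 0],
  [-0.5, 0, 0, 0, 0, 0, 0],
  [-0.5, 0, 0, -15, 0, 0, 0],
  [-0.5, 0, 0, -40, 0, 0, 0],
  [-0.5, 0, 0, -40, 0, 0, 0],
  [-0.5, 0, 0, -40, 0, 0, 0],
  [-0.5, -30, 0, 0, 0, 0, 0],
  [-0.5, -30, 0, 0, 0, 0, 0],
  [-0.5, 0, 30, 0, 0, 0, 0],
  [-0.5, 0, 40, 0, 0, 0, 0],
  [-0.5, 0, 40, 0, 0, 0, 0],
  [-0.5, 0, 40, 0, 0, 0, 0],
  [-0.5, 0, 40, 0, 0, 0, 0],
  [-0.5, 0, 0, 0, 0, 0, 0],
  [-0.5, 0, 0, 0, 0, 0, 0],
  [-0.5, 0, 0, 0, 0, 0, 0],
])

```text
t: 56.57
eef_pos: [0.4083, 0.0914, 0.2791]
ee_rot: [-3.14, -0.001, -0.499]
force: [-0.2, 0.5, 0.3]
width: 0.0661
gripper_force: 0.0
```

```bash
python3 - <<'E'
from h import *
s=arm.get_state();print(s['eef_pos'],s['width'],s['force'])
f=grab('top','t12'); g=grab('scene','s12')
for F in(f,g):
  for q in('nut','plate'): rec(F,q,2)
a=cv2.resize(f['color'][130:230,190:290],None,fx=4,fy=4,interpolation=2); b=cv2.resize(g['color'][205:305,320:420],None,fx=4,fy=4,interpolation=2)
cv2.imwrite('pics/c12.png',np.hstack([a,b])[:,:,::-1])
E
```

```text
[0.40834128 0.09138087 0.27914103] 0.0660761408468213 [-0.16160751  0.46993675  0.27257188]
nut 0.62 [0.5   0.523 0.009] [145. 199.]
nut 0.58 [0.315 0.29  0.012] [218. 263.]
nut 0.74 [0.327 0.299 0.013] [424. 218.]
nut 0.62 [0.562 0.233 0.138] [373. 243.]
plate 0.86 [0.568 0.24  0.108] [373. 251.]
```

View pics/c12.png

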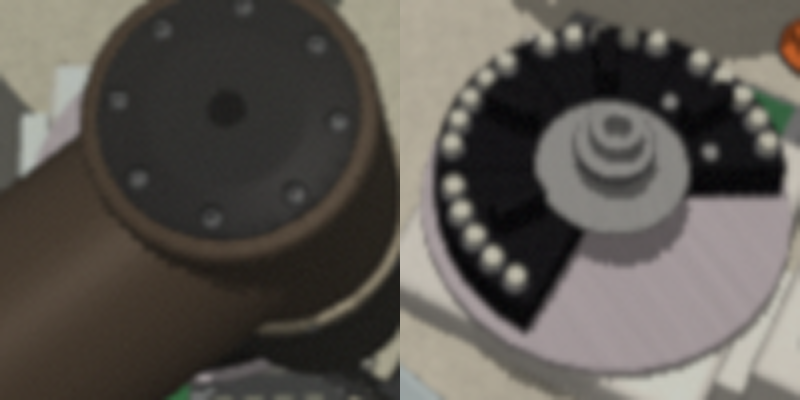

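The scene crop shows the racks flush, and the plate and nut seated level on the spindle. The arm blocks the top view. Handing in.

```bash
python3 -c "
from station import arm
print(arm.job_done())"
```

```text
the job is handed in; nothing more can be done
None
```

I loaded the sampler and handed the job in at about 57 s. The sleeve, all three racks (flush from the fixed one), the plate and the nut looked seated in the last scene picture. The hand-in gave no verdict.

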